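Hook the capstan castings out of the drying rack

ROBOT

A 6-joint arm with a two-finger parallel gripper is mounted at the origin on the work surface. World frame = base frame: x ahead of the robot, y to its left, z up, the work surface at z = 0. Lengths are in m, angles in rad, forces in N, time in s.
With the tool pointing down it reaches from about 0.25 to 0.775 m from the base axis. Payload 4 kg.
Tool frame: the origin (TCP) lies at the very end of the fingers, on their centre line; the grasp point (between the pads) lies tcp_to_grasp behind it (tcp_to_grasp is the distance from the TCP to the grasp point, in m); z points along the fingers, y is the direction in which the jaws open and shut (so a half turn about z gives the same grasp; the last joint's range is limited). The gripper opens to 94 mm and grips with 3 to 60 N. Pads are 16 mm wide; open, the fingers measure 119 mm over their backs; the gripper's body (75 mm by 177 mm) begins 78 mm behind the grasp point.
Start: joints at [-1.251, 0.087, 1.371, -0, 1.684, -0.103], TCP at [0.226, -0.502, 0.206] pointing down, gripper open.
Joint ranges: [-3.1, 3.1], [-0.76, 2.03], [0.27, 2.55], [-1.08, 4.22], [0.17, 2.65], [-2.57, 2.57]. Speed limits (rad/s): [2.79, 2.79, 3.14, 3.14, 3.14, 3.14].

INTERFACE

Orientations are given as [roll, pitch, yaw] about the fixed x, y, z axes, in that order (R = Rz(yaw) Ry(pitch) Rx(roll)).
In Python, from bench import * gives the robot as it stands.
- The arm moves only by the tool play_rows, never from a script. Its argument "rows" is a list of rows, each a list of 3 entries, a list of its own where there are three numbers: the finger opening in cm, from 0 to 9.4, then the shift along the world's x, y, z in cm, then the turn, a rotation vector about the world's x, y, z in rad. A call has 1 to 8 rows; each row is the pose to reach, as a shift and turn from the pose commanded when the call began; what a row does not reach only later rows make up. A row lasts 1/12 s, in which the tool goes at most 41.7 mm and 7.16 degrees, less where a joint would pass 70% of its speed; a pose out of reach is approached as far as the arm can. A call with a gripper value outside its range is refused whole. The fingers move at their own pace and stop on an object; the grip force is fixed at half the most. Time passes only in rows, so rows that repeat a pose let the fingers close. It gives the time, the measured TCP pose, the force and the opening at its end, in the units of the state.
- get_obs(): the state, without advancing time (a new reading comes with each control period).
- snapshot(name): name is "scene" or "top" or "wrist"; returns a dict with "pixels" (420x560x3 uint8, red, green, blue), "fx", "fy", "cx", "cy" (pixels), "dist_coeffs" ([k1, k2, p1, p2, k3] as OpenCV has them; the pictures are not rectified), "rvec" (rotation vector, rad) and "tvec" (3), from world to camera coordinates, as OpenCV has them. Camera axes: x right, y down, z forward; pixel columns grow to the right and rows downward; lengths in m; the calibration is good to about 2 mm. A picture is of the moment at which its call begins. There is no depth.
- close_job(): hands the job in, once; it reports no verdict.
Trained networks look in the newest picture that a camera, given by its name, has taken for a name from the list of things; names that differ only in an ending like _2 or _b are one class to them, and where a whole thing is asked for, a point or a joint stands for the part that bears it (a point fixed in the world has none). Each returns a list of dicts, best first, with "confidence" (0 to 1); they miss things now and then, are a little off and sometimes report something else, mostly with a low value. They report only what shows in the picture. A call takes as long as a camera call.
- silhouettes(camera, label): "mask" (420x560 bool, what is visible of it) and "point" ([row, column] in pixels, amid what is visible of it).
The state is a dict: "time": time; "joint_positions": joint angles; "qvel": joint speeds; "joint_torque": joint torques, N m; "tool_pos": TCP position; "ee_rot": TCP orientation; "wrist_force": force on the tool from outside, world axes, zero at the start; "wrist_torque": the same for the moment, N m; "width": finger opening in m.
Only numpy, scipy, OpenCV 4.12 (cv2) and the standard library are available. Lean on these libraries where they do the work, as an engineer would, in place of code of your own. Each camera call takes 0.05 s, during which the arm holds its last target. There are 200 camera calls.

TASK

Swing the toggle clamp open to free the hook, and with the hook draw every capstan casting out of the low drying rack, clear of its mouth; never touch a casting with the gripper while it is still under the rack. Stand all the castings upright on the floor of the wooden tray, lay the hook back in its rest with its handle between the chocks and under the clamp, and swing the clamp shut on it again. Leave the cradle, windlass, square and dowel plug where they are.

Things in the scene. Friction and masses are not known exactly. Their poses are not given: they have to be found in the camera images.
- cap_a_mid (a point): bronze capstan casting, loose, about 0.5 kg (may be absent: then None): round foot 72 mm across and 14 mm thick, and on it a plain upright barrel 24 mm in diameter, 75 mm tall over all with a dark band near the top. This point is on its axis, half-way up (37.5 mm above its underside)
- cap_b_mid (a point): bronze capstan casting, loose, about 0.5 kg (may be absent: then None): round foot 72 mm across and 14 mm thick, and on it a plain upright barrel 24 mm in diameter, 75 mm tall over all with a dark band near the top. This point is on its axis, half-way up (37.5 mm above its underside)
- cap_c_mid (a point): bronze capstan casting, loose, about 0.5 kg (may be absent: then None): round foot 72 mm across and 14 mm thick, and on it a plain upright barrel 24 mm in diameter, 75 mm tall over all with a dark band near the top. This point is on its axis, half-way up (37.5 mm above its underside)
- rack: low fixed rack of steel rods. Origin on the bench under the middle of its open mouth; its y axis points straight out. It runs from y = 0 to -200 mm and is 384 mm wide along x (12 mm legs at x = -192, +192). Strips 16 mm tall stop the castings' feet at x = -155, +155 and y = -188. Castings stand on the bench in it, side by side along x, axes 45 to 100 mm in from the mouth
- rack_roof (a point): middle of the front top rod of the rack, 97 mm above the bench, over the mouth (12 mm thick). The roof is of 10 mm rods along the rack's y, 64 mm apart, its underside 91 mm above the bench: a gripper cannot work through it
- hook_grip (a point): middle of the grip of the loose hook tool (0.16 kg), near its centre of mass; frame = tool axes. Wooden handle 24 mm wide (x), 36 mm tall (z), from 95 mm at +y (tail) to 55 mm at -y of this point, this point half-way up. From its front a straight 10 mm steel rod runs along -y, at this height, to the elbow. Starts clamped in the rest
- hook_elbow (a point): elbow of the hook tool, 255 mm along the tool's -y from hook_grip, same height: from here the 10 mm thick prong runs 35 mm to the tool's -x and 10 mm back to +y (swept back a little, so it keeps what it catches)
- tray: open wooden tray for the castings, fixed, 102 mm (x) by 248 mm (y) outside, walls 6 mm thick and 22 mm tall, floor 6 mm thick; origin at the centre of its underside, on the bench. Three castings fit in a row along its y, 78 mm apart
- rest: fixed rest for the hook: grey plate 12 mm thick, cut away to 18 mm wide between y = -58 and 36 mm for fingers; two pairs of chocks (18 mm tall above it, 32 mm clear between them across x) at y = -65 and 42. Origin on the bench under its middle. With the hook home hook_grip is at (0, -20, 30) mm in this frame, axes agreeing, shaft to -y; 20 mm either way along y is still home
- clamp_pivot (a point): hinge of the toggle clamp, at (-50, 65, 55) mm in the rest's frame, axis along the rest's y. The clamp is one L-shaped piece: steel arm 64 mm long, 14 mm wide, with a rubber pad under it and a 20 mm brass stud on it 50 mm from the hinge; at a right angle to it a red handle 18 mm thick that reaches 91 mm from the hinge
- clamp (a joint): clamp angle, rad. 0 = shut: arm level to the rest's +x, pad on the hook handle's tail, red handle upright. 1.5 = fully open: arm upright, handle level to the rest's -x. Top-heavy, over centre near 0.7: pushed past it (1 to 2 N) it falls on and stays. Drops to -0.06 with no hook there. A closed gripper lowered between arm and handle can push the upright one sideways
- cradle: cream ceramic hull cradle, 150 mm long, 60 mm tall; bystander, origin under its centre
- windlass: bronze anchor windlass, 110 mm long, 62 mm tall; bystander, origin under its centre
- square: steel square, 160 mm blade lying flat; bystander, origin under its blade's centre
- plug: hardwood dowel plug, 32 mm thick, 70 mm tall, standing; bystander, origin under its centre

How it is judged:
On the way, in this order (a step that is already met when the one before it is completed fails the run):
1. the toggle clamp is swung fully open (value of joint clamp above 1.3 rad), for 0.2 s.
2. every casting has been drawn out of the rack, clear of its mouth (y of each of cap_a_mid, cap_b_mid, cap_c_mid in the frame of rack above 0.025 m), for 0.2 s.
At the end, for the whole second after the job is handed in: All castings upright (0.1 rad) on the tray floor inside its walls; hook in its rest between the chocks (hook_grip within 9 mm across, 20 mm along, 6 mm in height of home, 0.12 rad), clamp shut on its handle (joint -0.035 to 0.1) (x of cap_a_mid in the frame of tray between -0.016 and 0.016 m and y of cap_a_mid in the frame of tray between -0.089 and 0.089 m and z of cap_a_mid in the frame of tray between 0.038 and 0.049 m and angle between each of cap_a_mid, cap_b_mid, cap_c_mid's own z axis and vertical below 0.1 rad and x of cap_b_mid in the frame of tray between -0.016 and 0.016 m and y of cap_b_mid in the frame of tray between -0.089 and 0.089 m and z of cap_b_mid in the frame of tray between 0.038 and 0.049 m and x of cap_c_mid in the frame of tray between -0.016 and 0.016 m and y of cap_c_mid in the frame of tray between -0.089 and 0.089 m and z of cap_c_mid in the frame of tray between 0.038 and 0.049 m and x of hook_grip in the frame of rest between -0.009 and 0.009 m and y of hook_grip in the frame of rest between -0.04 and 0 m and z of hook_grip in the frame of rest between 0.024 and 0.036 m and angle between the y axis of hook_grip and the y axis of rest, either way round below 0.12 rad and value of joint clamp between -0.035 and 0.1 rad); the robot touches nothing.
It fails at once if the gripper touches a casting that is still under the rack ((contact force between the fingers and cap_a above 0.5 N and y of cap_a_mid in the frame of rack below 0 m) or (contact force between the arm and cap_a above 0.5 N and y of cap_a_mid in the frame of rack below 0 m) or (contact force between the fingers and cap_b above 0.5 N and y of cap_b_mid in the frame of rack below 0 m) or (contact force between the arm and cap_b above 0.5 N and y of cap_b_mid in the frame of rack below 0 m) or (contact force between the fingers and cap_c above 0.5 N and y of cap_c_mid in the frame of rack below 0 m) or (contact force between the arm and cap_c above 0.5 N and y of cap_c_mid in the frame of rack below 0 m)).
It fails at once if a bystander is moved more than 30 mm (distance of any of cradle, windlass, square, plug from where it was at the start of the episode above 0.03 m).
Of cap_a, cap_b, cap_c only 2 to 3 are there at a start; the rules pass over those that are not, and their reading is None.
At some moment in a run one of cap_a, cap_b, cap_c may be knocked a few centimetres aside while the robot is not near it.
It also fails if it takes over 210 s, if anything falls off the work surface, if the arm or the gripper's body presses on something with over 40 N, if the wrist force passes 120 N, or if a joint passes its speed limit or range.

## Working session

There is one attempt and no reset: what is moved stays moved. The work goes in short steps, Python scripts to look and compute and a tool call to move; the robot and the scene stay as the last step left them, time stands still between calls to the robot, and variables do not carry over. Pictures are saved under pics/ and viewed, about 12 in all and at most 16, crops included, and the job is handed in when it is done.

Besides the shell and the picture viewer there is one more tool, called after ">>>" in YAML: its name, and indented under it one key for each argument. play_rows: Moves the arm, as the interface text tells. Its arguments: {"type":"object","properties":{"rows":{"type":"array"}},"required":["rows"]}

```bash
mkdir -p pics; ls; cat > h.py <<'E'
from bench import *
import numpy as np, cv2
def cam(name, save=None):
    s=snapshot(name)
    if save: cv2.imwrite('pics/'+save, np.ascontiguousarray(s['pixels'][:,:,::-1]))
    s['K']=np.array([[s['fx'],0,s['cx']],[0,s['fy'],s['cy']],[0,0,1]]); s['D']=np.array(s['dist_coeffs'],float)
    s['R']=cv2.Rodrigues(np.array(s['rvec'],float))[0]; s['t']=np.array(s['tvec'],float)
    return s
def pix2w(s,uv,z):
    uv=np.array(uv,float).reshape(-1,1,2)
    n=cv2.undistortPoints(uv,s['K'],s['D']).reshape(-1,2)
    d=np.c_[n,np.ones(len(n))]@s['R']; c=-s['R'].T@s['t']
    return c+d*((z-c[2])/d[:,2])[:,None]
def w2pix(s,P):
    return cv2.projectPoints(np.array(P,float).reshape(-1,1,3),np.array(s['rvec'],float),s['t'],s['K'],s['D'])[0].reshape(-1,2)
E
python3 - <<'E'
from h import *
st=get_obs(); print({k:np.round(v,3) for k,v in st.items()})
for c in ['scene','top','wrist']:
    s=cam(c,c+'0.png'); print(c,-s['R'].T@s['t'],s['fx'])
    for l in ['cap_a_mid','rack','hook_grip','hook_elbow','tray','rest','clamp','cradle','windlass','square','plug']:
        for d in silhouettes(c,l):
            if d['confidence']>.2: print(c,l,round(d['confidence'],2),d['point'],d['mask'].sum())
ims=[cv2.imread(f'pics/{c}0.png') for c in ['scene','top']]
E
```

```text
pics
{'time': np.float64(0.0), 'joint_positions': array([-1.251,  0.088,  1.372,  0.   ,  1.684, -0.103]), 'qvel': array([-0.   , -0.001,  0.001, -0.   , -0.002, -0.002]), 'joint_torque': array([-1.0000e-03, -3.4018e+01, -3.0243e+01,  7.2000e-02,  3.3000e-02,
       -0.0000e+00]), 'tool_pos': array([ 0.226, -0.501,  0.204]), 'ee_rot': array([-3.139, -0.   ,  0.423]), 'wrist_force': array([-0.234, -0.458,  0.29 ]), 'wrist_torque': array([0.01 , 0.036, 0.029]), 'width': np.float64(0.094)}
scene [1.28492667 0.17107502 0.69547031] 393.7592720715534
scene cap_a_mid 0.51 [189.2, 153.7] 270
scene rack 0.85 [184.3, 135.1] 4569
scene hook_grip 0.81 [210.0, 374.1] 1027
scene hook_elbow 0.78 [211.2, 370.0] 1168
scene tray 0.63 [261.9, 394.1] 4145
scene rest 0.72 [206.3, 409.2] 735
scene rest 0.68 [168.9, 179.0] 246
scene clamp 0.93 [193.8, 416.2] 310
scene cradle 0.63 [303.6, 299.0] 2354
scene windlass 0.97 [298.3, 373.1] 1870
scene windlass 0.54 [191.1, 416.4] 309
scene square 0.58 [290.5, 186.2] 1372
scene plug 0.9 [223.3, 447.6] 387
top [0.35882837 0.01077723 1.39232423] 501.10402934168815
t
[... 206 characters left out ...]
.6] 788
top hook_elbow 0.43 [260.9, 170.4] 226
top tray 0.82 [193.9, 191.1] 3200
top rest 0.96 [255.6, 179.1] 692
top rest 0.5 [229.4, 432.2] 430
top clamp 0.65 [255.9, 172.4] 220
top clamp 0.26 [151.8, 208.3] 948
top cradle 0.67 [134.8, 263.2] 1311
top cradle 0.51 [227.1, 432.7] 447
top cradle 0.28 [148.8, 206.5] 902
top windlass 0.57 [153.4, 206.5] 920
top square 0.87 [132.1, 343.9] 911
top plug 0.58 [239.6, 136.2] 190
top plug 0.48 [193.7, 419.5] 453
top plug 0.42 [134.9, 261.1] 1299
wrist [ 0.30271833 -0.46658614  0.38540072] 325.2600944974645
wrist rack 0.85 [34.3, 259.5] 7827
wrist hook_grip 0.3 [33.7, 259.7] 8021
wrist clamp 0.37 [3.2, 215.5] 157
wrist windlass 0.45 [32.5, 255.6] 7788
```

```bash
python3 - <<'E'
import cv2
t=cv2.imread('pics/top0.png'); cv2.imwrite('pics/top0c.png',cv2.resize(t[110:310,110:510],None,fx=2,fy=2,interpolation=cv2.INTER_CUBIC))
E
```

```text
(no output)
```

View pics/top0c.png

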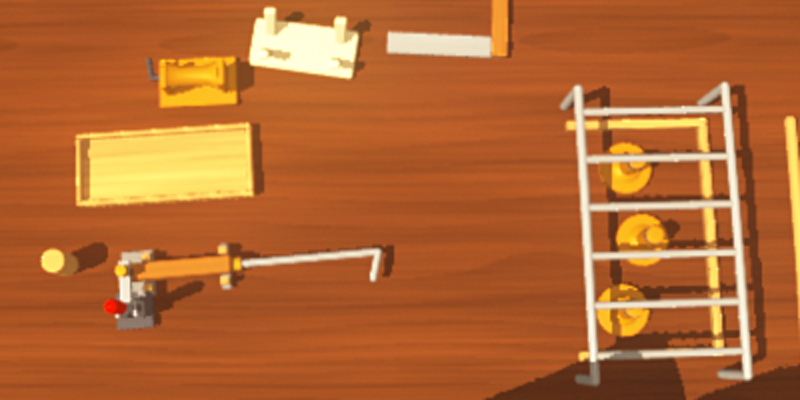

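View pics/scene0.png

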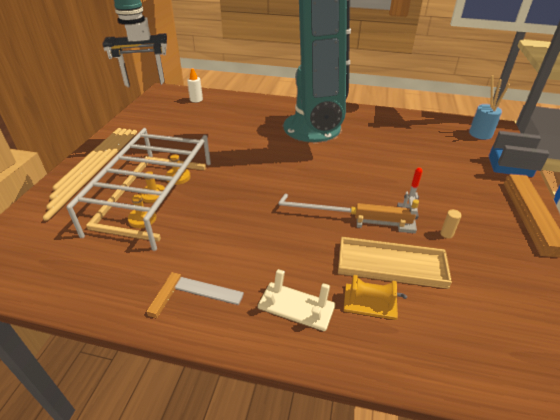

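The top view shows three castings under the rack, at crop (627,168), (642,238) and (623,310). The hook is clamped in its rest at the left, with its prong pointing to -x. Next I compute the poses.

```bash
python3 - <<'E'
import bench; print([n for n in dir(bench) if not n.startswith('_')]); print(getattr(bench,'tcp_to_grasp',None))
from h import *
s=cam('top')
def W(l,z): 
    p=pix2w(s,[(110+u/2,110+v/2) for u,v in l],z); print(z,np.round(p[:,:2]*1000).tolist()); return p
print('rack front top'); f=W([(578,90),(595,380)],.1); print('back'); W([(725,85),(747,378)],.1)
print('yaw rack',np.arctan2(-(f[0]-f[1])[0],(f[0]-f[1])[1])+np.pi/2)
print('caps foot'); W([(627,168),(642,238),(623,310)],.014)
print('cap tops'); W([(637,163),(655,236),(633,312)],.075)
print('tray corners(top)');W([(76,136),(250,123),(256,193),(78,206)],.022)
print('rod start, elbow, prong tip');h=W([(242,264),(381,250),(374,279)],.035); d=h[0]-h[1]; print('hook yaw',-np.arctan2(d[0],d[1]))
print('handle front end, tail'); W([(240,264),(137,269)],.048)
print('red handle top');W([(113,307)],.146); print('stud');W([(120,270)],.085)
print('plug,windlass,cradle,square');W([(55,261)],.07);W([(200,80)],.06);W([(305,45)],.04)
for d in silhouettes('top','hook_elbow')[:1]:
    m=d['mask']; r,c=np.nonzero(m); p=pix2w(s,np.c_[c,r],.035)[:,:2]; 
    print('mask y range',p[:,1].min(),p[:,1].max()); 
    rod=p[(p[:,1]<p[:,1].min()+.16)&(p[:,1]>p[:,1].min()+.02)]; q=np.polyfit(rod[:,1],rod[:,0],1); print('rod fit dx/dy',q)
    m2=p[p[:,1]>p[:,1].min()+.18]; print(np.polyfit(m2[:,1],m2[:,0],1), m2.mean(0))
for d in silhouettes('top','tray')[:1]:
    r,c=np.nonzero(d['mask']); p=pix2w(s,np.c_[c,r],.018)[:,:2]; print('tray rect',cv2.minAreaRect((p*1000).astype(np.float32)))
E
```

```text
['IKError', 'close_job', 'get_obs', 'silhouettes', 'snapshot', 'tcp_to_grasp']
0.0188
rack front top
0.1 [[693.0, -277.0], [313.0, -283.0]]
back
0.1 [[699.0, -477.0], [312.0, -482.0]]
yaw rack 0.0169232781825448
caps foot
0.014 [[602.0, -360.0], [503.0, -377.0], [404.0, -345.0]]
cap tops
0.075 [[598.0, -358.0], [500.0, -377.0], [400.0, -343.0]]
tray corners(top)
0.022 [[654.0, 415.0], [670.0, 168.0], [570.0, 159.0], [554.0, 409.0]]
rod start, elbow, prong tip
0.035 [[471.0, 176.0], [488.0, -13.0], [449.0, -3.0]]
hook yaw 0.09369597062362658
handle front end, tail
0.048 [[470.0, 177.0], [463.0, 317.0]]
red handle top
0.146 [[408.0, 324.0]]
stud
0.085 [[459.0, 331.0]]
plug,windlass,cradle,square
0.07 [[473.0, 424.0]]
0.06 [[722.0, 234.0]]
0.04 [[777.0, 90.0]]
mask y range -0.011814868263720527 0.32689777028443623
rod fit dx/dy [-0.07197268  0.48532329]
[-0.07942457  0.4875173 ] [0.46745403 0.25260783]
tray rect ((612.1163330078125, 290.6458740234375), (107.72755432128906, 249.89964294433594), 3.270780563354492)
```

>>> play_rows:
  rows:
    - [0,[8,31,1.5],[0,0,0.95]]
    - [0,[8,31,1.5],[0,0,0.95]]
    - [0,[8,31,1.5],[0,0,0.95]]
    - [0,[8,31,1.5],[0,0,0.95]]
    - [0,[8,31,1.5],[0,0,0.95]]
    - [0,[8,31,1.5],[0,0,0.95]]
    - [0,[8,31,1.5],[0,0,0.95]]
    - [0,[8,31,1.5],[0,0,0.95]]

```text
time: 2.62
tool_pos: [0.3058, -0.1888, 0.2211]
ee_rot: [3.14, -0.0, 1.379]
wrist_force: [0.6, -0.4, 0.2]
width: 0.0438
```

>>> play_rows:
  rows:
    - [0,[7,31,0],[0,0,0.277]]
    - [0,[7,31,0],[0,0,0.277]]
    - [0,[7,31,0],[0,0,0.277]]
    - [0,[7,31,0],[0,0,0.277]]
    - [0,[7,31,0],[0,0,0.277]]
    - [0,[7,31,0],[0,0,0.277]]
    - [0,[7,31,0],[0,0,0.277]]
    - [0,[7,31,0],[0,0,0.277]]

```text
time: 3.28
tool_pos: [0.3756, 0.1219, 0.2207]
ee_rot: [3.14, -0.001, 1.653]
wrist_force: [0.9, -0.9, 0.6]
width: 0.0007
```

>>> play_rows:
  rows:
    - [0,[3,4,0],[0,0,0]]
    - [0,[6,8,0],[0,0,0]]
    - [0,[6.5,12,0],[0,0,0]]
    - [0,[6.5,12,0],[0,0,0]]

```text
time: 3.62
tool_pos: [0.4414, 0.2427, 0.2195]
ee_rot: [-3.141, -0.002, 1.653]
wrist_force: [-0.8, -0.6, 0.2]
width: 0.0003
```

```bash
python3 - <<'E'
from h import *
s=cam('wrist','w1.png'); print(-s['R'].T@s['t'],s['R'].round(2).tolist(),get_obs()['tool_pos'])
def grid(P): print(np.round(w2pix(s,P)).tolist())
O=np.array([.4645,.263]);y=.08;R=np.array([[np.cos(y),-np.sin(y)],[np.sin(y),np.cos(y)]])
def r(x,yy,z): return [*(O+R@np.array([x,yy])/1000),z/1000]
grid([r(-16,-65,30),r(16,-65,30),r(-16,42,30),r(16,42,30),r(-50,65,146),r(0,65,85),r(0,-75,36),r(0,-275,35)])
E
```

```text
[0.43494837 0.32668848 0.39953579] [[1.0, 0.08, -0.0], [0.08, -0.96, 0.29], [0.02, -0.28, -0.96]] [0.44120135 0.24270465 0.21938252]
[[291.0, 227.0], [317.0, 227.0], [292.0, 136.0], [320.0, 136.0], [250.0, 115.0], [310.0, 115.0], [304.0, 236.0], [301.0, 370.0]]
```

View pics/w1.png

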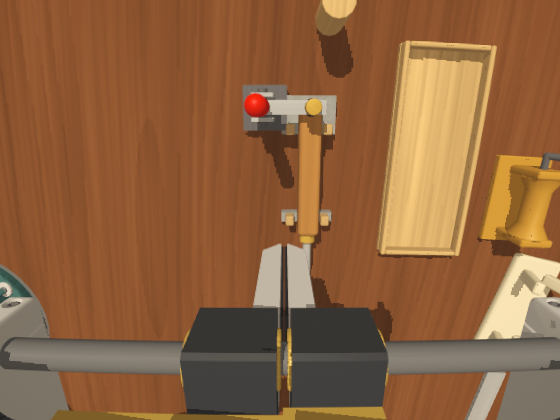

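>>> play_rows:
  rows:
    - [0,[0.4,4,0],[0,0,0]]
    - [0,[0.4,8,0],[0,0,0]]
    - [0,[0.4,9.3,0],[0,0,0]]
    - [0,[0.4,9.3,-3],[0,0,0]]
    - [0,[0.4,9.3,-6],[0,0,0]]
    - [0,[0.4,9.3,-9],[0,0,0]]
    - [0,[0.4,9.3,-11.4],[0,0,0]]
    - [0,[0.4,9.3,-11.4],[0,0,0]]

```text
time: 4.33
tool_pos: [0.4411, 0.328, 0.1005]
ee_rot: [-3.131, 0.006, 1.649]
wrist_force: [-0.9, -1.3, -0.8]
width: 0.0006
```

>>> play_rows:
  rows:
    - [0,[-1,-0.1,0],[0,0,0]]
    - [0,[-2,-0.2,0],[0,0,0]]
    - [0,[-3,-0.3,0],[0,0,0]]
    - [0,[-4,-0.3,0],[0,0,0]]
    - [0,[-5,-0.4,0],[0,0,0]]
    - [0,[-6,-0.5,0],[0,0,0]]
    - [0,[-7,-0.6,0],[0,0,0]]
    - [0,[-8,-0.7,0],[0,0,0]]

```text
time: 5.0
tool_pos: [0.3633, 0.3244, 0.1068]
ee_rot: [-3.141, -0.0, 1.65]
wrist_force: [0.4, 0.2, 0.5]
width: 0.0005
```

>>> play_rows:
  rows:
    - [0,[0,0,0],[0,0,0]]
    - [0,[0,0,0],[0,0,0]]
    - [4.5,[0,0,4],[0,0,0]]
    - [4.5,[2,-4,8],[0,0,0]]
    - [4.5,[5,-7,10],[0,0,0]]
    - [4.5,[8,-9,10],[0,0,0]]
    - [4.5,[9,-9,10],[0,0,0]]
    - [4.5,[9,-9,10],[0,0,0]]

```text
time: 5.67
tool_pos: [0.4589, 0.2321, 0.2075]
ee_rot: [3.138, 0.001, 1.644]
wrist_force: [0.6, -0.3, -1.3]
width: 0.0369
```

```bash
python3 - <<'E'
from h import *
s=cam('wrist','w2.png'); print(get_obs()['tool_pos'])
O=np.array([.469,.273]);y=.08;R=np.array([[np.cos(y),-np.sin(y)],[np.sin(y),np.cos(y)]])
def r(x,yy,z): return [*(O+R@np.array([x,yy])/1000),z/1000]
print(np.round(w2pix(s,[r(-16,-65,30),r(16,-65,30),r(-16,42,30),r(16,42,30),r(-12,-75,48),r(12,-75,48),r(-12,75,48),r(12,75,48)])).tolist())
E
```

```text
[0.45655593 0.23321697 0.2065429 ]
[[281.0, 212.0], [309.0, 212.0], [280.0, 115.0], [310.0, 115.0], [284.0, 225.0], [306.0, 225.0], [283.0, 81.0], [308.0, 81.0]]
```

View pics/w2.png

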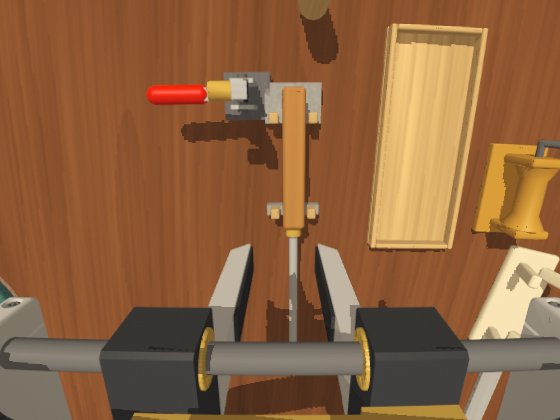

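The clamp is open: red handle level at (178,95), arm upright. The hook handle runs from (293,228) to (294,88) between the chocks.

>>> play_rows:
  rows:
    - [5,[1.25,1.6,-3],[0,0,0]]
    - [5,[1.25,1.6,-6],[0,0,0]]
    - [5,[1.25,1.6,-9],[0,0,0]]
    - [5,[1.25,1.6,-12],[0,0,0]]
    - [5,[1.25,1.6,-14],[0,0,0]]
    - [5,[1.25,1.6,-15],[0,0,0]]
    - [5,[1.25,1.6,-15],[0,0,0]]
    - [5,[1.25,1.6,-15],[0,0,0]]

```text
time: 6.38
tool_pos: [0.4668, 0.2509, 0.0566]
ee_rot: [-3.141, -0.0, 1.651]
wrist_force: [0.1, -0.1, 0.6]
width: 0.0499
```

```bash
python3 - <<'E'
from h import *
print(get_obs()['tool_pos'],get_obs()['wrist_force'])
E
```

```text
[0.46675404 0.25091088 0.05661841] [ 0.12422134 -0.0590596   0.59431707]
```

>>> play_rows:
  rows:
    - [5,[0.2,0,-2],[0,0,0]]
    - [5,[0.2,0,-3.5],[0,0,0]]
    - [5,[0.2,0,-4.3],[0,0,0]]
    - [0,[0.2,0,-4.3],[0,0,0]]
    - [0,[0.2,0,-4.3],[0,0,0]]
    - [0,[0.2,0,-4.3],[0,0,0]]
    - [0,[0.2,0,-4.3],[0,0,0]]
    - [0,[0.2,0,-4.3],[0,0,0]]

```text
time: 7.05
tool_pos: [0.4699, 0.2508, 0.015]
ee_rot: [3.14, -0.001, 1.65]
wrist_force: [-1.8, 0.1, 3.7]
width: 0.0239
```

>>> play_rows:
  rows:
    - [0,[0,0,0],[0,0,0]]
    - [0,[0,0,0.5],[0,0,0]]
    - [0,[0,0,1.5],[0,0,0]]
    - [0,[0,0,3],[0,0,0]]
    - [0,[0,0,5],[0,0,0]]
    - [0,[0,0,7],[0,0,0]]
    - [0,[0,0,8],[0,0,0]]
    - [0,[0,0,8],[0,0,0]]

```text
time: 7.72
tool_pos: [0.4712, 0.2512, 0.097]
ee_rot: [3.135, -0.002, 1.65]
wrist_force: [0.6, -0.7, -1.9]
width: 0.0236
```

>>> play_rows:
  rows:
    - [0,[2.5,-3,0],[0,0,-0.02]]
    - [0,[5,-6,0],[0,0,-0.04]]
    - [0,[7.5,-9.5,0],[0,0,-0.063]]
    - [0,[10.5,-13,0],[0,0,-0.063]]
    - [0,[13.5,-16.5,0],[0,0,-0.063]]
    - [0,[16.5,-20,0],[0,0,-0.063]]
    - [0,[18.5,-22.5,0],[0,0,-0.063]]
    - [0,[18.8,-23.1,0],[0,0,-0.063]]

```text
time: 8.38
tool_pos: [0.6594, 0.0137, 0.091]
ee_rot: [-3.141, 0.003, 1.582]
wrist_force: [-0.1, 0.1, -1.5]
width: 0.024
```

>>> play_rows:
  rows:
    - [0,[0,0,-2],[0,0,0]]
    - [0,[0,0,-4],[0,0,0]]
    - [0,[0,0,-6],[0,0,0]]
    - [0,[0,0,-7.2],[0,0,0]]
    - [0,[0,0,-7.7],[0,0,0]]
    - [0,[0,0,-7.7],[0,0,0]]

```text
time: 8.88
tool_pos: [0.6554, 0.0198, 0.014]
ee_rot: [-3.137, -0.0, 1.587]
wrist_force: [-0.5, -0.0, -2.1]
width: 0.024
```

```bash
cat > est.py <<'E'
from h import *
import sys
s=cam('top',sys.argv[1]); o=get_obs(); tp=o['tool_pos']; print(tp,o['ee_rot'],o['wrist_force'])
yw=o['ee_rot'][2]-np.pi/2; ax=np.array([-np.sin(yw),np.cos(yw)])
e=[*(tp[:2]-.255*ax),tp[2]+.0155]; print('pred elbow',np.round(e,3), 'pix',w2pix(s,[e]).round(1))
for d in silhouettes('top','cap_a_mid'):
    if d['confidence']>.3:
        r,c=np.nonzero(d['mask']); print('cap',round(d['confidence'],2),d['mask'].sum(),pix2w(s,[d['point'][::-1]],.02)[0,:2].round(3))
p=s['pixels'][110:310,110:510,::-1]
cv2.imwrite('pics/'+sys.argv[1],cv2.resize(np.ascontiguousarray(p),None,fx=2,fy=2,interpolation=cv2.INTER_CUBIC))
E
python3 est.py t2.png
```

```text
[0.65662022 0.01976862 0.01582546] [-3.14016816e+00 -1.45259139e-04  1.58720431e+00] [ 0.67860518  0.45354736 -1.43383318]
pred elbow [ 0.661 -0.235  0.031] pix [[379.5 172.6]]
cap 0.86 419 [ 0.505 -0.374]
cap 0.39 350 [ 0.656 -0.126]
```

View pics/t2.png

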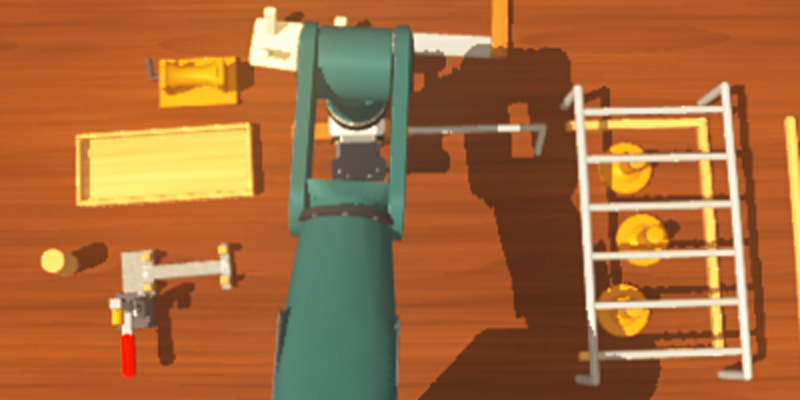

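The rod's elbow is at crop (544,126). That is about 6 mm further to -y than predicted, the same bias the rest showed in this camera, so I correct the castings by that amount. Next the hook goes in beside casting A.

>>> play_rows:
  rows:
    - [0,[0,-2,0.4],[0,0,0]]
    - [0,[0.1,-4.5,0.4],[0,0,0]]
    - [0,[0.1,-7,0.4],[0,0,0]]
    - [0,[0.2,-9.5,0.4],[0,0,0]]
    - [0,[0.2,-12,0.4],[0,0,0]]
    - [0,[0.3,-14.5,0.4],[0,0,0]]
    - [0,[0.3,-16.2,0.4],[0,0,0]]
    - [0,[0.3,-16.2,0.4],[0,0,0]]

```text
time: 9.65
tool_pos: [0.661, -0.1467, 0.0224]
ee_rot: [3.138, 0.003, 1.583]
wrist_force: [0.3, 0.5, -1.9]
width: 0.0235
```

>>> play_rows:
  rows:
    - [0,[-1,0,0],[0,0,0]]
    - [0,[-2,0,0],[0,0,0]]
    - [0,[-3,0,0],[0,0,0]]
    - [0,[-3.9,0,0],[0,0,0]]
    - [0,[-3.9,0,0],[0,0,0]]

```text
time: 10.07
tool_pos: [0.6202, -0.1416, 0.0212]
ee_rot: [-3.141, -0.0, 1.587]
wrist_force: [0.1, -0.2, -1.8]
width: 0.024
```

```bash
python3 est.py t3.png
```

```text
[ 0.62103274 -0.14179436  0.0211972 ] [ 3.14065682e+00 -1.43243322e-04  1.58727712e+00] [-0.56433558  0.2354343  -1.46585505]
pred elbow [ 0.625 -0.397  0.037] pix [[438.1 184.3]]
cap 0.72 422 [ 0.504 -0.377]
```

View pics/t3.png

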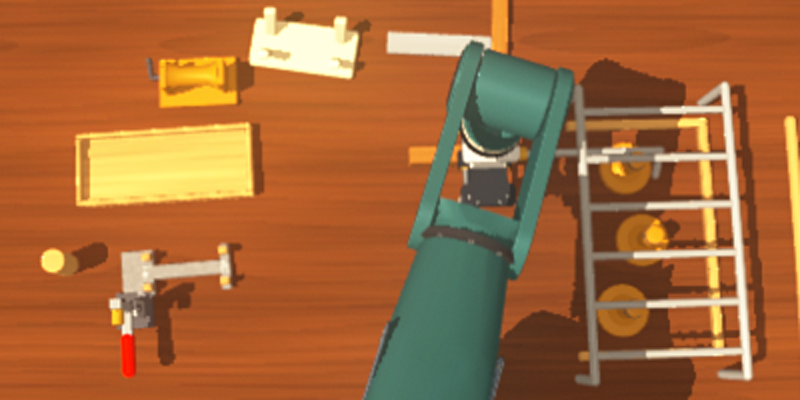

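The prong is behind casting A: elbow (661,148), tip (655,178), barrel about (630,165). Pull.

>>> play_rows:
  rows:
    - [0,[0,1,0],[0,0,0]]
    - [0,[0,2,0],[0,0,0]]
    - [0,[0,3,0],[0,0,0]]
    - [0,[-0.1,4,0],[0,0,0]]
    - [0,[-0.1,5.2,0],[0,0,0]]
    - [0,[-0.1,6.5,0],[0,0,0]]
    - [0,[-0.1,8,0],[0,0,0]]
    - [0,[-0.2,9.5,0],[0,0,0]]

```text
time: 10.83
tool_pos: [0.6192, -0.046, 0.0205]
ee_rot: [3.141, 0.0, 1.587]
wrist_force: [-0.2, -1.9, -0.6]
width: 0.0239
```

>>> play_rows:
  rows:
    - [0,[0,1.5,0],[0,0,0]]
    - [0,[0,3,0],[0,0,0]]
    - [0,[0,4.5,0],[0,0,0]]
    - [0,[-0.1,6,0],[0,0,0]]
    - [0,[-0.1,7.5,0],[0,0,0]]
    - [0,[-0.1,9,0],[0,0,0]]
    - [0,[-0.2,10,0],[0,0,0]]
    - [0,[-0.2,10.7,0],[0,0,0]]

```text
time: 11.5
tool_pos: [0.617, 0.0611, 0.0206]
ee_rot: [3.142, -0.0, 1.588]
wrist_force: [-0.7, -1.8, -0.8]
width: 0.0241
```

```bash
python3 est.py t4.png
```

```text
[0.61698719 0.06214086 0.02053307] [ 3.14157040e+00 -1.48480710e-03  1.58852746e+00] [-0.51123805 -0.02627357 -2.88169524]
pred elbow [ 0.622 -0.193  0.036] pix [[365.1 186.2]]
cap 0.83 369 [ 0.507 -0.379]
```

View pics/t4.png

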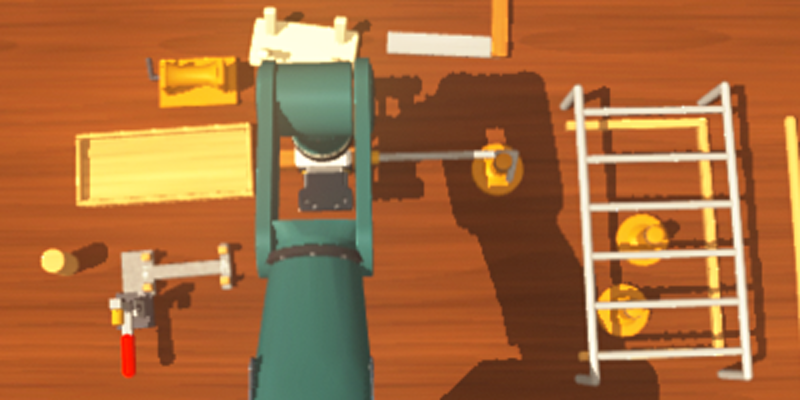

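>>> play_rows:
  rows:
    - [0,[0,-1.5,0],[0,0,0]]
    - [0,[0,-1.7,1],[0,0,0]]
    - [0,[0,-1.7,4],[0,0,0]]
    - [0,[0,-1.7,7],[0,0,0]]
    - [0,[-2,-3,7.5],[0,0,0]]
    - [0,[-5,-4.2,7.5],[0,0,0]]
    - [0,[-5.7,-4.2,7.5],[0,0,0]]
    - [0,[-5.7,-4.2,7.5],[0,0,0]]

```text
time: 12.27
tool_pos: [0.5586, 0.0161, 0.0963]
ee_rot: [3.142, -0.0, 1.584]
wrist_force: [-0.3, -0.3, -2.2]
width: 0.0239
```

>>> play_rows:
  rows:
    - [0,[0,0,-3],[0,0,0]]
    - [0,[0,0,-6],[0,0,0]]
    - [0,[0,0,-7.4],[0,0,0]]
    - [0,[0,0,-7.4],[0,0,0]]

```text
time: 12.6
tool_pos: [0.5575, 0.0174, 0.017]
ee_rot: [-3.133, -0.001, 1.586]
wrist_force: [-0.4, 0.4, -1.7]
width: 0.0237
```

```bash
python3 est.py t5.png
```

```text
[0.559187   0.01733277 0.01939591] [-3.13729460e+00 -7.93849185e-04  1.58605864e+00] [ 0.61878032 -0.07512429 -2.37291226]
pred elbow [ 0.563 -0.238  0.035] pix [[381.9 207.1]]
cap 0.68 455 [ 0.504 -0.373]
```

>>> play_rows:
  rows:
    - [0,[0,-2.5,0.2],[0,0,0]]
    - [0,[0.1,-5,0.2],[0,0,0]]
    - [0,[0.1,-7.5,0.2],[0,0,0]]
    - [0,[0.2,-10,0.2],[0,0,0]]
    - [0,[0.2,-12.5,0.2],[0,0,0]]
    - [0,[0.3,-15,0.2],[0,0,0]]
    - [0,[0.3,-17,0.2],[0,0,0]]
    - [0,[0.3,-17.9,0.2],[0,0,0]]

```text
time: 13.37
tool_pos: [0.5652, -0.1651, 0.0262]
ee_rot: [3.137, 0.003, 1.584]
wrist_force: [-0.4, 0.9, -1.5]
width: 0.0236
```

>>> play_rows:
  rows:
    - [0,[0,0,0],[0,0,0]]
    - [0,[-1,0,0],[0,0,0]]
    - [0,[-2,0,0],[0,0,0]]
    - [0,[-3,0,0],[0,0,0]]
    - [0,[-4,0,0],[0,0,0]]
    - [0,[-4,0,0],[0,0,0]]

```text
time: 13.87
tool_pos: [0.5207, -0.1605, 0.0233]
ee_rot: [-3.14, -0.001, 1.587]
wrist_force: [-0.6, -0.8, -2.2]
width: 0.0235
```

```bash
python3 est.py t6.png
```

```text
[ 0.52188361 -0.16074694  0.02352317] [-3.14127674e+00 -2.91642856e-04  1.58720914e+00] [ 0.60424581 -0.28480918 -2.23921214]
pred elbow [ 0.526 -0.416  0.039] pix [[447.1 219.6]]
cap 0.75 363 [ 0.503 -0.372]
cap 0.53 1418 [0.77  0.098]
```

View pics/t6.png

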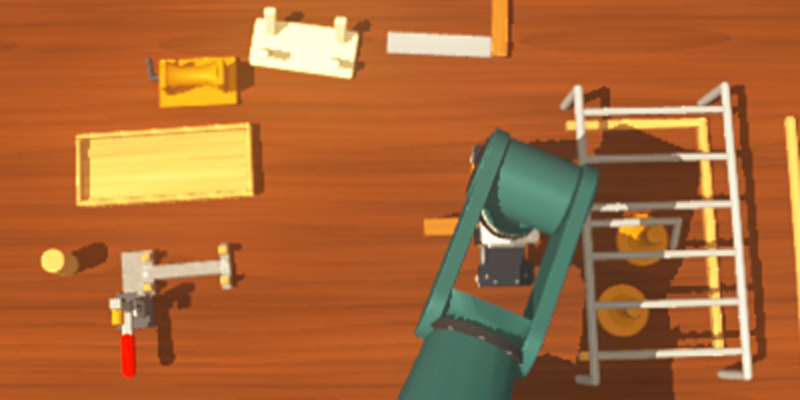

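>>> play_rows:
  rows:
    - [0,[0,1,0],[0,0,0]]
    - [0,[0,2,0],[0,0,0]]
    - [0,[0,3,0],[0,0,0]]
    - [0,[-0.1,4,0],[0,0,0]]
    - [0,[-0.1,5.2,0],[0,0,0]]
    - [0,[-0.1,6.5,0],[0,0,0]]
    - [0,[-0.1,8,0],[0,0,0]]
    - [0,[-0.2,9.5,0],[0,0,0]]

```text
time: 14.63
tool_pos: [0.5213, -0.0653, 0.0236]
ee_rot: [3.141, 0.0, 1.587]
wrist_force: [0.4, -2.3, -0.8]
width: 0.024
```

>>> play_rows:
  rows:
    - [0,[0,1.5,0],[0,0,0]]
    - [0,[0,3,0],[0,0,0]]
    - [0,[0,4.5,0],[0,0,0]]
    - [0,[-0.1,6,0],[0,0,0]]
    - [0,[-0.1,7.5,0],[0,0,0]]
    - [0,[-0.1,9,0],[0,0,0]]
    - [0,[-0.2,10.5,0],[0,0,0]]
    - [0,[-0.2,11.5,0],[0,0,0]]

```text
time: 15.3
tool_pos: [0.5186, 0.0504, 0.0235]
ee_rot: [-3.141, 0.0, 1.588]
wrist_force: [-0.2, -2.4, -0.4]
width: 0.0241
```

```bash
python3 est.py t7.png
```

```text
[0.51866603 0.05202799 0.02350577] [-3.14137283e+00 -2.30705937e-03  1.58918827e+00] [-1.14624398  1.68298005 -1.76082159]
pred elbow [ 0.523 -0.203  0.039] pix [[370.1 221.4]]
cap 0.81 424 [ 0.503 -0.185]
```

View pics/t7.png

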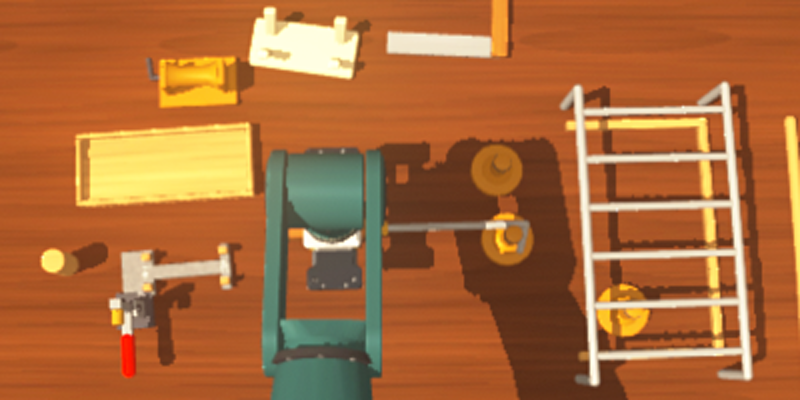

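>>> play_rows:
  rows:
    - [0,[0,-1.5,0],[0,0,0]]
    - [0,[0,-1.7,1],[0,0,0]]
    - [0,[0,-1.7,4],[0,0,0]]
    - [0,[0,-1.7,7],[0,0,0]]
    - [0,[-2,-2.5,7.5],[0,0,0]]
    - [0,[-5,-3.2,7.5],[0,0,0]]
    - [0,[-5.9,-3.2,7.5],[0,0,0]]
    - [0,[-5.9,-3.2,7.5],[0,0,0]]

```text
time: 16.07
tool_pos: [0.4586, 0.0165, 0.0992]
ee_rot: [3.141, -0.001, 1.585]
wrist_force: [0.3, 0.3, -1.4]
width: 0.0234
```

>>> play_rows:
  rows:
    - [0,[0,0,-3],[0,0,0]]
    - [0,[0,0,-6],[0,0,0]]
    - [0,[0,0,-7.5],[0,0,0]]
    - [0,[0,0,-7.5],[0,0,0]]
    - [0,[0,0,-7.5],[0,0,0]]

```text
time: 16.48
tool_pos: [0.4602, 0.0167, 0.0229]
ee_rot: [-3.14, -0.001, 1.587]
wrist_force: [0.1, -0.2, -0.9]
width: 0.0239
```

```bash
python3 est.py t8.png
```

```text
[0.46134753 0.01654546 0.02424294] [ 3.14030055e+00 -2.40134976e-04  1.58665173e+00] [ 0.56905516  0.69227877 -0.79727533]
pred elbow [ 0.465 -0.238  0.04 ] pix [[383.8 242.5]]
cap 0.84 517 [ 0.506 -0.188]
```

>>> play_rows:
  rows:
    - [0,[0,-2,-0.2],[0,0,0]]
    - [0,[0.1,-4,-0.2],[0,0,0]]
    - [0,[0.1,-6,-0.2],[0,0,0]]
    - [0,[0.2,-8,-0.2],[0,0,0]]
    - [0,[0.2,-10,-0.2],[0,0,0]]
    - [0,[0.2,-12,-0.2],[0,0,0]]
    - [0,[0.2,-14.2,-0.2],[0,0,0]]
    - [0,[0.2,-14.2,-0.2],[0,0,0]]

```text
time: 17.25
tool_pos: [0.4643, -0.1296, 0.0239]
ee_rot: [3.137, 0.004, 1.584]
wrist_force: [-0.5, -0.6, -1.2]
width: 0.024
```

>>> play_rows:
  rows:
    - [0,[0,0,0],[0,0,0]]
    - [0,[-1,0,0],[0,0,0]]
    - [0,[-2,0,0],[0,0,0]]
    - [0,[-3,0,0],[0,0,0]]
    - [0,[-4.2,0,0],[0,0,0]]
    - [0,[-4.2,0,0],[0,0,0]]

```text
time: 17.75
tool_pos: [0.418, -0.1246, 0.0213]
ee_rot: [-3.141, -0.0, 1.588]
wrist_force: [1.0, 1.6, -2.4]
width: 0.0236
```

```bash
python3 est.py t9.png
```

```text
[ 0.41913964 -0.12480458  0.02157673] [ 3.14101483e+00 -1.47897645e-04  1.58718429e+00] [ 0.45271014  0.11358197 -2.35299275]
pred elbow [ 0.423 -0.38   0.037] pix [[435.9 257.5]]
cap 0.76 268 [ 0.517 -0.195]
```

View pics/t9.png

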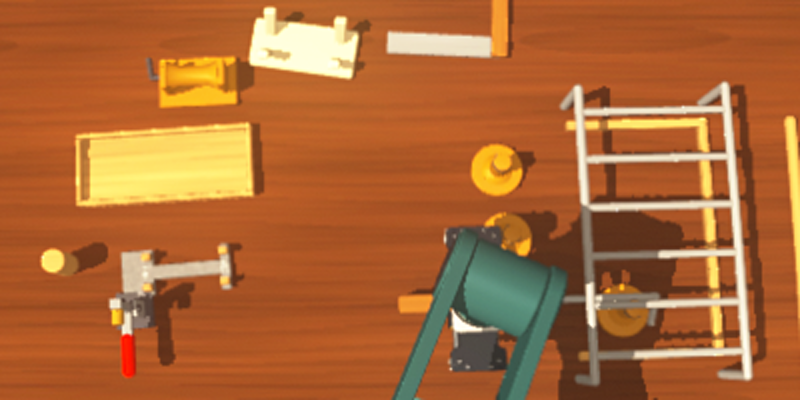

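>>> play_rows:
  rows:
    - [0,[0,1,0],[0,0,0]]
    - [0,[0,2,0],[0,0,0]]
    - [0,[0,3,0],[0,0,0]]
    - [0,[-0.1,4,0],[0,0,0]]
    - [0,[-0.1,5.2,0],[0,0,0]]
    - [0,[-0.1,6.5,0],[0,0,0]]
    - [0,[-0.1,8,0],[0,0,0]]
    - [0,[-0.2,9,0],[0,0,0]]

```text
time: 18.52
tool_pos: [0.4182, -0.0342, 0.0215]
ee_rot: [3.141, 0.001, 1.588]
wrist_force: [-0.5, -3.2, -0.9]
width: 0.0239
```

>>> play_rows:
  rows:
    - [0,[0,1.5,0],[0,0,0]]
    - [0,[0,3,0],[0,0,0]]
    - [0,[0,4.5,0],[0,0,0]]
    - [0,[-0.1,6,0],[0,0,0]]
    - [0,[-0.1,7.5,0],[0,0,0]]
    - [0,[-0.1,8.5,0],[0,0,0]]
    - [0,[-0.2,9.3,0],[0,0,0]]
    - [0,[-0.2,9.3,0],[0,0,0]]

```text
time: 19.18
tool_pos: [0.4159, 0.0593, 0.0215]
ee_rot: [3.142, -0.002, 1.589]
wrist_force: [1.3, 0.1, -0.9]
width: 0.0237
```

```bash
python3 est.py t10.png
```

```text
[0.4160362  0.05866132 0.02147876] [ 3.14154088e+00 -1.31158933e-03  1.58843425e+00] [ 0.25597933  1.36442677 -1.85150667]
pred elbow [ 0.421 -0.196  0.037] pix [[368.7 259.4]]
cap 0.7 530 [ 0.506 -0.19 ]
cap 0.55 931 [0.736 0.243]
```

View pics/t10.png

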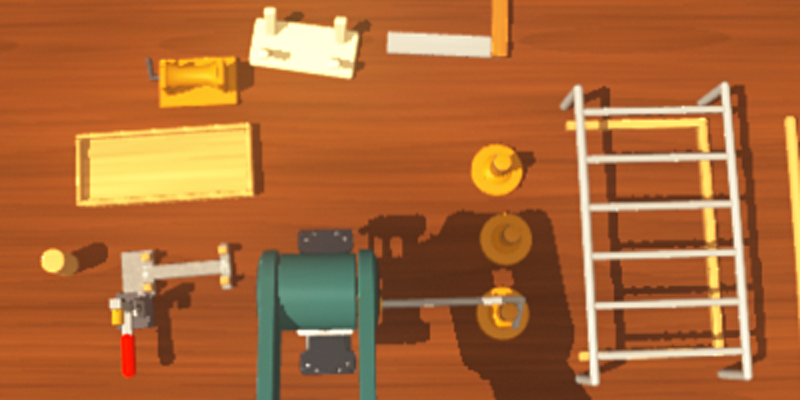

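All three castings are out, at crop (497,168), (507,238) and (503,312). Next the hook goes back to the rest.

>>> play_rows:
  rows:
    - [0,[0,-1.5,0],[0,0,0]]
    - [0,[0,-1.7,1],[0,0,0]]
    - [0,[0,-1.7,4],[0,0,0]]
    - [0,[0,-1.7,7],[0,0,0]]
    - [0,[0,-1,8],[0,0,0]]
    - [0,[1.5,2,8],[0,0,0.02]]
    - [0,[2.5,5.5,8],[0,0,0.04]]
    - [0,[3.5,9,8],[0,0,0.063]]

```text
time: 19.95
tool_pos: [0.4517, 0.1488, 0.102]
ee_rot: [3.14, -0.001, 1.648]
wrist_force: [0.1, -0.6, -1.7]
width: 0.0237
```

>>> play_rows:
  rows:
    - [0,[1,3,0],[0,0,0]]
    - [0,[1.5,6,0],[0,0,0]]
    - [0,[1.9,9,0],[0,0,0]]
    - [0,[1.9,10.2,0],[0,0,0]]
    - [0,[1.9,10.2,0],[0,0,0]]
    - [0,[1.9,10.2,-2],[0,0,0]]
    - [0,[1.9,10.2,-3],[0,0,0]]
    - [0,[1.9,10.2,-3],[0,0,0]]

```text
time: 20.62
tool_pos: [0.4676, 0.2474, 0.0681]
ee_rot: [-3.135, 0.003, 1.649]
wrist_force: [0.5, -0.2, -3.3]
width: 0.0238
```

```bash
cat > wr.py <<'E'
from h import *
import sys
s=cam('wrist',sys.argv[1]); o=get_obs(); print(o['tool_pos'],o['ee_rot'],o['wrist_force'],o['width'])
O=np.array([.469,.273]);y=.08;R=np.array([[np.cos(y),-np.sin(y)],[np.sin(y),np.cos(y)]])
def r(x,yy,z): return [*(O+R@np.array([x,yy])/1000),z/1000]
print(np.round(w2pix(s,[r(-16,-65,30),r(16,-65,30),r(-16,42,30),r(16,42,30)])).tolist())
E
python3 wr.py w3.png
```

```text
[0.46850927 0.24773678 0.06955703] [-3.13704638e+00  1.80758216e-03  1.64841232e+00] [ 0.30252311 -0.92867582 -1.10017456] 0.024428364181668587
[[267.0, 284.0], [309.0, 285.0], [264.0, 140.0], [313.0, 140.0]]
```

View pics/w3.png

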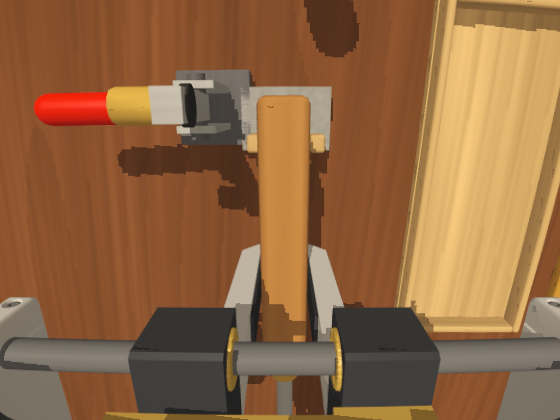

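The handle tail (283,100) lines up between the rear chocks (248..324). Lower and release.

>>> play_rows:
  rows:
    - [0,[0.15,0.3,-1.5],[0,0,0]]
    - [0,[0.15,0.3,-3],[0,0,0]]
    - [0,[0.15,0.3,-4],[0,0,0]]
    - [0,[0.15,0.3,-4.7],[0,0,0]]
    - [0,[0.15,0.3,-5.2],[0,0,0]]
    - [0,[0.15,0.3,-5.4],[0,0,0]]
    - [0,[0.15,0.3,-5.4],[0,0,0]]

```text
time: 21.25
tool_pos: [0.4717, 0.2522, 0.0174]
ee_rot: [-3.141, 0.0, 1.65]
wrist_force: [-0.4, 0.4, -1.6]
width: 0.0241
```

```bash
python3 - <<'E'
from h import *
o=get_obs(); print(o['tool_pos'],o['ee_rot'],o['wrist_force'],o['width'])
E
```

```text
[0.47166242 0.2522154  0.01743051] [-3.14142186e+00  1.19465106e-04  1.64950282e+00] [-0.43843492  0.40530814 -1.5810691 ] 0.024121066594428846
```

>>> play_rows:
  rows:
    - [0,[-0.1,0,-0.25],[0,0,0]]
    - [0,[-0.1,0,-0.25],[0,0,0]]
    - [4.5,[-0.1,0,-0.25],[0,0,0]]
    - [4.5,[-0.1,0,-0.25],[0,0,0]]
    - [4.5,[-0.1,0,-0.25],[0,0,0]]
    - [4.5,[-0.1,0,1.5],[0,0,0]]
    - [4.5,[-0.1,0,4],[0,0,0]]
    - [4.5,[-0.1,0,7],[0,0,0]]

```text
time: 21.92
tool_pos: [0.4693, 0.2519, 0.0867]
ee_rot: [-3.138, 0.001, 1.65]
wrist_force: [-0.8, 0.7, -0.5]
width: 0.0448
```

>>> play_rows:
  rows:
    - [0,[0,0,4],[0,0,0]]
    - [0,[0,0,8],[0,0,0]]
    - [0,[0,0,11.5],[0,0,0]]
    - [0,[-2,2,11.5],[0,0,0]]
    - [0,[-5,4,11.5],[0,0,0]]
    - [0,[-8,6,11.5],[0,0,0]]
    - [0,[-10.8,7.7,11.5],[0,0,0]]
    - [0,[-10.8,7.7,11.5],[0,0,0]]

```text
time: 22.58
tool_pos: [0.3587, 0.332, 0.2036]
ee_rot: [-3.141, -0.003, 1.656]
wrist_force: [0.0, -0.4, -0.6]
width: 0.0003
```

```bash
python3 wr.py w4.png
```

```text
[0.36085086 0.33081571 0.20341956] [ 3.14018650e+00 -1.10775075e-03  1.65433397e+00] [-0.13879943 -0.0202878  -0.32371155] 0.0002624700445554079
[[355.0, 297.0], [381.0, 297.0], [362.0, 214.0], [389.0, 215.0]]
```

View pics/w4.png

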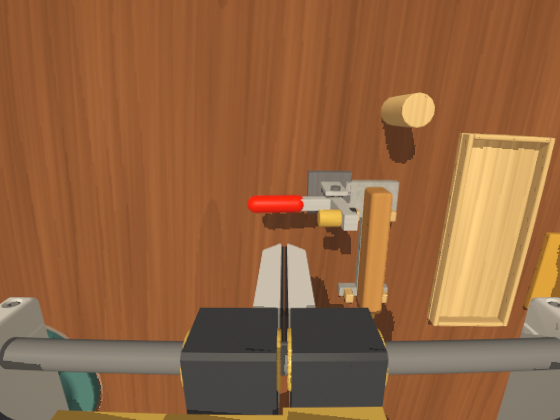

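The hook lies in the rest: handle from (376,190) to (373,308), between the chocks. The clamp arm is upright at (347,215). Close the clamp.

>>> play_rows:
  rows:
    - [0,[0,-0.2,-3],[0,0,0]]
    - [0,[0,-0.2,-6],[0,0,0]]
    - [0,[0,-0.2,-9],[0,0,0]]
    - [0,[0,-0.2,-10.6],[0,0,0]]
    - [0,[0,-0.2,-10.6],[0,0,0]]
    - [0,[0.5,-0.2,-10.6],[0,0,0]]
    - [0,[1.3,-0.1,-10.6],[0,0,0]]
    - [0,[2.1,0,-10.6],[0,0,0]]

```text
time: 23.3
tool_pos: [0.385, 0.33, 0.099]
ee_rot: [3.14, -0.002, 1.65]
wrist_force: [-3.5, -0.7, 4.2]
width: 0.0005
```

>>> play_rows:
  rows:
    - [0,[0.8,0.1,0],[0,0,0]]
    - [0,[1.6,0.1,0],[0,0,0]]
    - [0,[2.4,0.2,0],[0,0,0]]
    - [0,[3.2,0.3,0],[0,0,0]]
    - [0,[4.0,0.3,0],[0,0,0]]
    - [0,[4.8,0.4,0],[0,0,0]]
    - [0,[5.6,0.4,0],[0,0,0]]
    - [0,[5.8,0.4,0],[0,0,0]]

```text
time: 23.97
tool_pos: [0.4432, 0.3331, 0.096]
ee_rot: [3.141, 0.001, 1.649]
wrist_force: [-0.5, -0.5, 0.3]
width: 0.0007
```

>>> play_rows:
  rows:
    - [0,[0,0,0],[0,0,0]]
    - [0,[0,0,0],[0,0,0]]
    - [0,[0,0,3],[0,0,0]]
    - [0,[0,0,6],[0,0,0]]
    - [0,[0,0,10],[0,0,0]]
    - [0,[0,-4,11],[0,0,0]]
    - [0,[0,-8,11],[0,0,0]]
    - [0,[0,-8,11],[0,0,0]]

```text
time: 24.63
tool_pos: [0.4422, 0.249, 0.2087]
ee_rot: [3.138, 0.002, 1.645]
wrist_force: [0.7, -0.2, -0.1]
width: 0.0003
```

```bash
python3 wr.py w5.png
```

```text
[0.44175333 0.25133965 0.20766773] [ 3.13942716e+00 -1.80219941e-04  1.64608023e+00] [-0.64625802  0.77079689 -0.33039461] 0.00016144471011670432
[[294.0, 226.0], [321.0, 226.0], [294.0, 132.0], [324.0, 132.0]]
```

View pics/w5.png

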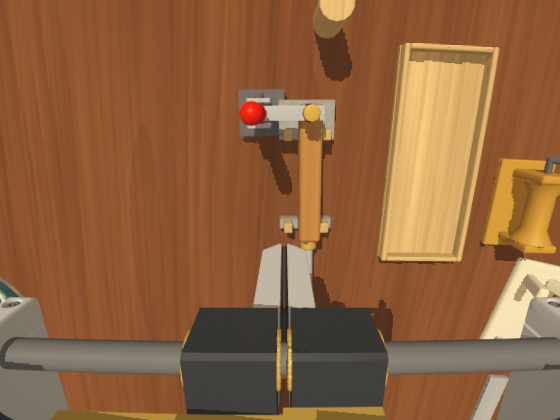

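```bash
python3 - <<'E'
from h import *
s=cam('wrist')
# tray outer corners, top rim
p=pix2w(s,[(404,45),(495,48),(462,262),(380,259)],.022)*1000; print(p[:,:2].round(1).tolist(), p.mean(0).round(1))
d=silhouettes('wrist','tray')[0]; r,c=np.nonzero(d['mask']); print(d['confidence'])
q=(pix2w(s,np.c_[c,r],.018)*1000)[:,:2].astype(np.float32); print(cv2.minAreaRect(q))
for a,b in((0,3),(1,2)):
    v=p[a]-p[b]; print('yaw',np.arctan2(-v[0],v[1]),np.linalg.norm(v))
s=cam('top')
for l in ('cap_a_mid','cap_b_mid','cap_c_mid'):
  for d in silhouettes('top',l):
    r,c=np.nonzero(d['mask']); x=pix2w(s,[d['point'][::-1]],.02)[0,:2]; print(l,round(d['confidence'],2),d['mask'].sum(),x.round(3))
E
```

```text
[[555.3, 413.9], [652.9, 420.8], [672.7, 175.3], [567.9, 172.3]] [612.2 295.6  22. ]
0.76
((612.9547119140625, 292.7257385253906), (111.33110046386719, 250.48146057128906), 2.99088191986084)
yaw 0.052202670831284104 241.89688251958037
yaw 0.08023959614901541 246.31782940049712
cap_a_mid 0.91 480 [ 0.503 -0.192]
cap_a_mid 0.16 1283 [0.779 0.083]
cap_b_mid 0.75 542 [ 0.41  -0.174]
cap_c_mid 0.6 525 [ 0.6   -0.167]
```

The clamp is shut again: ball (252,113), stud (312,113), same as at the start. Next I look at the castings from the wrist.

>>> play_rows:
  rows:
    - [7,[3,-25,2],[0,0,0]]
    - [7,[3,-25,2],[0,0,0]]
    - [7,[3,-25,2],[0,0,0]]
    - [7,[3,-25,2],[0,0,0]]
    - [7,[3,-25,2],[0,0,0]]
    - [7,[3,-25,2],[0,0,0]]
    - [7,[3,-25,2],[0,0,0]]
    - [7,[3,-25,2],[0,0,0]]

```text
time: 25.65
tool_pos: [0.4721, 0.0021, 0.2262]
ee_rot: [-3.141, -0.0, 1.646]
wrist_force: [0.2, 0.6, -0.7]
width: 0.0504
```

>>> play_rows:
  rows:
    - [7,[3,-24,0],[0,0,-0.01]]
    - [7,[3,-24,0],[0,0,-0.01]]
    - [7,[3,-24,0],[0,0,-0.01]]
    - [7,[3,-24,0],[0,0,-0.01]]
    - [7,[3,-24,0],[0,0,-0.01]]
    - [7,[3,-24,0],[0,0,-0.01]]
    - [7,[3,-24,0],[0,0,-0.01]]
    - [7,[3,-24,0],[0,0,-0.01]]

```text
time: 26.32
tool_pos: [0.5024, -0.2357, 0.2252]
ee_rot: [-3.14, -0.002, 1.64]
wrist_force: [0.3, -0.1, 0.2]
width: 0.0699
```

```bash
cat > caps.py <<'E'
from h import *
import sys
s=cam('wrist',sys.argv[1]); o=get_obs(); print(o['tool_pos'],o['ee_rot'],o['width'])
from scipy.optimize import least_squares
def model(x,y):
    t=np.linspace(0,2*np.pi,40); P=[[x+r*np.cos(a),y+r*np.sin(a),z] for r,z in((.036,0),(.036,.014),(.012,.075)) for a in t]
    return cv2.convexHull(w2pix(s,P).astype(np.float32))
seen=[]
for d in silhouettes('wrist','cap_a_mid')+silhouettes('wrist','cap_b_mid')+silhouettes('wrist','cap_c_mid'):
    m=d['mask'].astype(np.uint8)
    x0=pix2w(s,[d['point'][::-1]],.025)[0,:2]
    if d['confidence']<.15 or any(np.hypot(*(x0-q))<.03 for q in seen): continue
    hull=cv2.convexHull(np.c_[np.nonzero(m)[::-1]].astype(np.float32)); b=lambda h:np.r_[h[:,0].min(0),h[:,0].max(0)]
    f=least_squares(lambda v:b(model(*v))-b(hull),x0,diff_step=1e-3)
    seen.append(x0); print(round(d['confidence'],2),m.sum(),'pt',x0.round(3),'fit',f.x.round(4),'res',f.fun.round(1),'box',b(hull))
E
python3 caps.py w6.png
```

```text
[ 0.50238812 -0.23475163  0.22567986] [-3.14074095e+00 -2.12435608e-03  1.64166162e+00] 0.06989258580322354
0.67 13865 pt [ 0.476 -0.337] fit [ 0.5121 -0.3922] res [ 165.5   65.8 -165.   -70.7] box [ 91. 203. 474. 404.]
0.58 2912 pt [ 0.507 -0.181] fit [ 0.5063 -0.1838] res [-0.4 -0.3  0.4  0.3] box [260. 111. 320. 172.]
0.74 3056 pt [ 0.411 -0.179] fit [ 0.405  -0.1761] res [-0.8 -0.3  0.8  0.3] box [175.  98. 236. 160.]
0.44 4770 pt [ 0.778 -0.119] fit [ 0.7687 -0.1088] res [-14.3  44.4  11.7 -47.5] box [496.  18. 559. 174.]
0.57 2896 pt [ 0.601 -0.172] fit [ 0.6042 -0.1738] res [-1.2 -0.7  1.2  0.9] box [342. 109. 402. 169.]
```

View pics/w6.png

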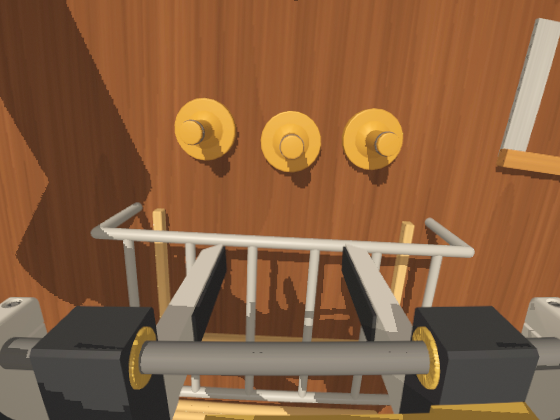

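The three castings stand clear of the rack at pixels (205,130), (290,142) and (373,139), and the fits have residuals around 1 px. Grasp A.

>>> play_rows:
  rows:
    - [7,[3.4,2,0],[0,0,0]]
    - [7,[6.8,4,0],[0,0,0]]
    - [7,[10.2,6.1,0],[0,0,0]]
    - [7,[10.2,6.1,-4],[0,0,0]]
    - [7,[10.2,6.1,-8],[0,0,0]]
    - [7,[10.2,6.1,-12],[0,0,0]]
    - [7,[10.2,6.1,-16],[0,0,0]]
    - [7,[10.2,6.1,-17.5],[0,0,0]]

```text
time: 27.18
tool_pos: [0.5999, -0.1718, 0.0446]
ee_rot: [-3.132, -0.005, 1.643]
wrist_force: [-0.6, 0.7, -1.0]
width: 0.0701
```

>>> play_rows:
  rows:
    - [7,[0,0,-1.4],[0,0,0]]
    - [7,[0,0,-1.4],[0,0,0]]
    - [0,[0,0,-1.4],[0,0,0]]
    - [0,[0,0,-1.4],[0,0,0]]
    - [0,[0,0,-1.4],[0,0,0]]
    - [0,[0,0,-1.4],[0,0,0]]
    - [0,[0,0,-1.4],[0,0,0]]
    - [0,[0,0,-1.4],[0,0,0]]

```text
time: 27.85
tool_pos: [0.6041, -0.1758, 0.0385]
ee_rot: [3.14, 0.001, 1.64]
wrist_force: [0.0, -0.2, -0.5]
width: 0.0334
```

>>> play_rows:
  rows:
    - [0,[0,0,0],[0,0,0]]
    - [0,[0,0,0],[0,0,0]]
    - [0,[0,0,1],[0,0,0]]
    - [0,[0,0,3],[0,0,0]]
    - [0,[0,0,6],[0,0,0]]
    - [0,[0,0,8],[0,0,0]]
    - [0,[0,0,8],[0,0,0]]

```text
time: 28.43
tool_pos: [0.6063, -0.1767, 0.1233]
ee_rot: [3.133, 0.004, 1.64]
wrist_force: [1.4, -0.5, -2.7]
width: 0.0236
```

```bash
python3 - <<'E'
from h import *
o=get_obs(); print(o['tool_pos'],o['ee_rot'],o['wrist_force'],o['width'])
O=np.array([.612,.296]);y=.062
for k in(-78,0,78): print(k,(O+np.array([-np.sin(y),np.cos(y)])*k/1000).round(4))
E
```

```text
[ 0.60633526 -0.17666084  0.12333484] [3.13286254 0.00408336 1.6397053 ] [ 1.37962535 -0.4695983  -2.72944975] 0.023563375015768755
-78 [0.6168 0.2181]
0 [0.612 0.296]
78 [0.6072 0.3739]
```

>>> play_rows:
  rows:
    - [0,[0,2,1],[0,0,0]]
    - [0,[0,5,2],[0,0,0]]
    - [0,[0,9,3],[0,0,0]]
    - [0,[0,13,3],[0,0,0]]
    - [0,[0,17,3],[0,0,0]]
    - [0,[0,21,3],[0,0,0]]
    - [0,[0,25,3],[0,0,0]]
    - [0,[0,29,3],[0,0,0]]

```text
time: 29.1
tool_pos: [0.6022, 0.1161, 0.1452]
ee_rot: [-3.138, 0.0, 1.64]
wrist_force: [1.0, -0.5, -4.6]
width: 0.0231
```

>>> play_rows:
  rows:
    - [0,[0,4,0],[0,0,0]]
    - [0,[0,8,0],[0,0,0]]
    - [0,[0,12,0],[0,0,0]]
    - [0,[0,16,0],[0,0,0]]
    - [0,[0,20,0],[0,0,0]]
    - [0,[0,23,0],[0,0,0]]
    - [0,[0,25.2,0],[0,0,0]]
    - [0,[0,25.9,0],[0,0,0]]

```text
time: 29.77
tool_pos: [0.6015, 0.3772, 0.144]
ee_rot: [-3.137, -0.0, 1.644]
wrist_force: [-0.4, -0.0, -4.9]
width: 0.0234
```

>>> play_rows:
  rows:
    - [0,[0,0,-2],[0,0,0]]
    - [0,[0,0,-4],[0,0,0]]
    - [0,[0,0,-6],[0,0,0]]
    - [0,[0,0,-6],[0,0,0]]
    - [0,[0,0,-6],[0,0,0]]

```text
time: 30.18
tool_pos: [0.6021, 0.3716, 0.084]
ee_rot: [-3.135, 0.003, 1.639]
wrist_force: [-0.4, -0.5, -2.6]
width: 0.0236
```

```bash
python3 - <<'E'
from h import *
o=get_obs(); print(o['tool_pos'],o['ee_rot'],o['wrist_force'],o['width'])
s=cam('wrist','w7.png')
O=np.array([.612,.296]);y=.062;R=np.array([[np.cos(y),-np.sin(y)],[np.sin(y),np.cos(y)]])
P=[[*(O+R@np.array([a*.051,b*.124])),.022] for a,b in((-1,-1),(1,-1),(1,1),(-1,1),(-1,-1))]
im=cv2.imread('pics/w7.png'); cv2.polylines(im,[w2pix(s,P).round().astype(int).reshape(-1,1,2)],False,(255,0,0),1)
P=[[*(O+R@np.array([a*.045,b*.118])),.006] for a,b in((-1,-1),(1,-1),(1,1),(-1,1),(-1,-1))]
cv2.polylines(im,[w2pix(s,P).round().astype(int).reshape(-1,1,2)],False,(0,255,0),1)
cv2.imwrite('pics/w7.png',im)
E
```

```text
[0.60207891 0.37160505 0.08396712] [-3.1353018   0.00318911  1.63894843] [-0.40846767 -0.52980741 -2.57480985] 0.02363376851786349
```

View pics/w7.png

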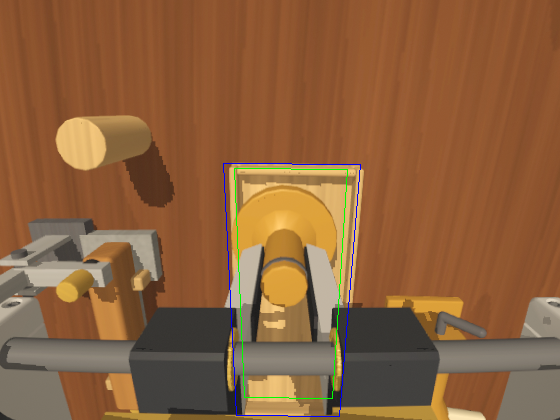

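The tray overlay fits to within about 3 px, and the tray lies about 1 to 2 mm further to +x and -y. Place A.

>>> play_rows:
  rows:
    - [0,[0.6,-0.2,-1],[0,0,0]]
    - [0,[0.6,-0.2,-2],[0,0,0]]
    - [0,[0.6,-0.2,-3],[0,0,0]]
    - [0,[0.6,-0.2,-3.5],[0,0,0]]
    - [0,[0.6,-0.2,-3.8],[0,0,0]]
    - [0,[0.6,-0.2,-3.8],[0,0,0]]

```text
time: 30.73
tool_pos: [0.6088, 0.3711, 0.0478]
ee_rot: [-3.139, 0.001, 1.64]
wrist_force: [-0.6, -0.3, -4.3]
width: 0.0235
```

```bash
cat > o.py <<'E'
from h import *
o=get_obs(); print(o['tool_pos'],o['ee_rot'],o['wrist_force'],o['width'])
E
python3 o.py
```

```text
[0.60881963 0.37105798 0.04777222] [-3.13908762e+00  1.04166480e-03  1.63989387e+00] [-0.55198688 -0.33055178 -4.25438444] 0.023544110668383588
```

>>> play_rows:
  rows:
    - [0,[0,-0.1,-0.2],[0,0,0]]
    - [0,[0,-0.1,-0.3],[0,0,0]]
    - [0,[0,-0.1,-0.4],[0,0,0]]
    - [0,[0,-0.1,-0.4],[0,0,0]]

```text
time: 31.07
tool_pos: [0.6097, 0.3705, 0.0457]
ee_rot: [3.141, -0.0, 1.64]
wrist_force: [-0.4, -0.4, -4.6]
width: 0.0234
```

```bash
python3 o.py
```

```text
[0.60974622 0.37049062 0.04572852] [ 3.14112893e+00 -1.55530949e-04  1.63981868e+00] [-0.4011785  -0.4193685  -4.61662714] 0.023427630100895113
```

>>> play_rows:
  rows:
    - [0,[0,0,-0.15],[0,0,0]]
    - [0,[0,0,-0.15],[0,0,0]]
    - [5,[0,0,-0.15],[0,0,0]]
    - [5,[0,0,-0.15],[0,0,0]]
    - [5,[0,0,-0.15],[0,0,0]]
    - [5,[0,0,2],[0,0,0]]
    - [5,[0,0,6],[0,0,0]]
    - [5,[0,0,10],[0,0,0]]

```text
time: 31.73
tool_pos: [0.6086, 0.3699, 0.1449]
ee_rot: [-3.138, 0.002, 1.64]
wrist_force: [1.2, 1.3, 0.3]
width: 0.0499
```

>>> play_rows:
  rows:
    - [7,[-2,-4,3],[0,0,0]]
    - [7,[-3,-8,5],[0,0,0]]
    - [7,[-4,-12,6],[0,0,0]]
    - [7,[-5,-16,6],[0,0,0]]
    - [7,[-6,-20,6],[0,0,0]]
    - [7,[-7,-24,6],[0,0,0]]
    - [7,[-7,-28,6],[0,0,0]]
    - [7,[-7,-32,6],[0,0,0]]

```text
time: 32.4
tool_pos: [0.5392, 0.0598, 0.2073]
ee_rot: [3.138, 0.0, 1.641]
wrist_force: [0.5, -0.6, -0.6]
width: 0.07
```

>>> play_rows:
  rows:
    - [7,[-0.5,-4,0],[0,0,0]]
    - [7,[-1,-8,0],[0,0,0]]
    - [7,[-1.5,-12,0],[0,0,0]]
    - [7,[-2,-16,0],[0,0,0]]
    - [7,[-3,-20,0],[0,0,0]]
    - [7,[-3.5,-24,0],[0,0,0]]
    - [7,[-3.5,-27,0],[0,0,0]]
    - [7,[-3.5,-27,0],[0,0,0]]

```text
time: 33.07
tool_pos: [0.5042, -0.2143, 0.2062]
ee_rot: [3.141, 0.004, 1.633]
wrist_force: [-0.3, 0.7, -0.5]
width: 0.07
```

```bash
python3 caps.py w8.png; python3 - <<'E'
from h import *
s=cam('top')
for d in silhouettes('top','cap_a_mid')+silhouettes('top','cap_c_mid'):
    r,c=np.nonzero(d['mask']); print(round(d['confidence'],2),d['mask'].sum(),pix2w(s,[d['point'][::-1]],.02)[0,:2].round(3))
E
```

```text
[ 0.5045179  -0.21137626  0.20611034] [3.14043193e+00 8.63440960e-04 1.63500001e+00] 0.06967975909455383
0.76 3072 pt [ 0.508 -0.179] fit [ 0.5066 -0.1834] res [-0.4 -0.7  0.4  0.7] box [256. 129. 318. 191.]
0.95 3238 pt [ 0.41  -0.177] fit [ 0.4042 -0.1763] res [-1.  -0.5  1.   0.5] box [167. 117. 230. 180.]
0.49 299 [ 0.52  -0.173]
0.84 527 [0.603 0.376]
```

>>> play_rows:
  rows:
    - [7,[0.2,2.8,-1],[0,0,0]]
    - [7,[0.2,2.8,-4],[0,0,0]]
    - [7,[0.2,2.8,-8],[0,0,0]]
    - [7,[0.2,2.8,-12],[0,0,0]]
    - [7,[0.2,2.8,-15],[0,0,0]]
    - [7,[0.2,2.8,-16.9],[0,0,0]]
    - [7,[0.2,2.8,-16.9],[0,0,0]]
    - [7,[0.2,2.8,-16.9],[0,0,0]]

```text
time: 34.08
tool_pos: [0.5064, -0.1794, 0.0358]
ee_rot: [-3.14, -0.001, 1.641]
wrist_force: [-0.1, 0.2, 0.4]
width: 0.0703
```

>>> play_rows:
  rows:
    - [0,[0,0,0],[0,0,0]]
    - [0,[0,0,0],[0,0,0]]
    - [0,[0,0,0],[0,0,0]]
    - [0,[0,0,0],[0,0,0]]
    - [0,[0,0,0],[0,0,0]]
    - [0,[0,0,0],[0,0,0]]
    - [0,[0,0,0],[0,0,0]]
    - [0,[0,0,0],[0,0,0]]

```text
time: 34.75
tool_pos: [0.5066, -0.1808, 0.0367]
ee_rot: [-3.141, 0.0, 1.64]
wrist_force: [-2.2, 0.2, 2.0]
width: 0.0235
```

>>> play_rows:
  rows:
    - [0,[0,0,0],[0,0,0]]
    - [0,[0,0,2],[0,0,0]]
    - [0,[0,0,5],[0,0,0]]
    - [0,[0,0,8],[0,0,0]]
    - [0,[0,0,11],[0,0,0]]
    - [0,[0.5,3,11],[0,0,0]]
    - [0,[1.5,6,11],[0,0,0]]
    - [0,[2.5,10,11],[0,0,0]]

```text
time: 35.42
tool_pos: [0.5317, -0.0814, 0.146]
ee_rot: [-3.141, 0.001, 1.636]
wrist_force: [1.2, 0.8, -5.3]
width: 0.0236
```

```bash
python3 o.py
```

```text
[ 0.53174939 -0.08137518  0.14598359] [-3.14130147e+00  8.96930117e-04  1.63590800e+00] [ 1.24615776  0.75017286 -5.30295433] 0.023596531905819777
```

>>> play_rows:
  rows:
    - [0,[1,4,0],[0,0,0]]
    - [0,[2,8,0],[0,0,0]]
    - [0,[3,12,0],[0,0,0]]
    - [0,[4,16,0],[0,0,0]]
    - [0,[5,20,0],[0,0,0]]
    - [0,[6,24,0],[0,0,0]]
    - [0,[7,28,0],[0,0,0]]
    - [0,[7.5,31,0],[0,0,0]]

```text
time: 36.08
tool_pos: [0.6064, 0.2328, 0.1441]
ee_rot: [-3.139, -0.001, 1.642]
wrist_force: [-0.2, -0.5, -2.5]
width: 0.0238
```

>>> play_rows:
  rows:
    - [0,[0.6,3,0],[0,0,0]]
    - [0,[0.6,6,0],[0,0,0]]
    - [0,[0.6,6.7,0],[0,0,0]]
    - [0,[0.6,6.7,-2],[0,0,0]]
    - [0,[0.6,6.7,-4],[0,0,0]]
    - [0,[0.6,6.7,-6],[0,0,0]]
    - [0,[0.6,6.7,-6],[0,0,0]]
    - [0,[0.6,6.7,-6],[0,0,0]]

```text
time: 36.75
tool_pos: [0.611, 0.2953, 0.0832]
ee_rot: [-3.135, 0.002, 1.64]
wrist_force: [0.0, -0.2, -3.0]
width: 0.0233
```

```bash
python3 o.py
```

```text
[0.61097823 0.29533401 0.08317529] [-3.13522358e+00  2.03332160e-03  1.63958590e+00] [ 0.02361457 -0.16896574 -3.01351094] 0.023251503050550352
```

>>> play_rows:
  rows:
    - [0,[0.1,0,-1],[0,0,0]]
    - [0,[0.1,0,-2],[0,0,0]]
    - [0,[0.1,0,-3],[0,0,0]]
    - [0,[0.1,0,-3.5],[0,0,0]]
    - [0,[0.1,0,-3.9],[0,0,0]]
    - [0,[0.1,0,-4],[0,0,0]]
    - [0,[0.1,0,-4],[0,0,0]]
    - [0,[0.1,0,-4],[0,0,0]]

```text
time: 37.42
tool_pos: [0.6142, 0.2965, 0.047]
ee_rot: [3.141, -0.0, 1.64]
wrist_force: [-0.7, 0.1, -4.0]
width: 0.0239
```

```bash
python3 caps.py w9.png
```

```text
[0.6142722  0.29652859 0.04720869] [ 3.14026249e+00 -3.91650561e-04  1.63988409e+00] 0.023502838924055098
0.74 7672 pt [0.615 0.299] fit [0.6146 0.2888] res [ 2.3  1.3 -2.3 -1.3] box [230. 193. 336. 315.]
0.83 10673 pt [0.61  0.374] fit [0.6094 0.3723] res [ 0.5  1.4 -0.5 -1.7] box [227.  65. 341. 184.]
```

>>> play_rows:
  rows:
    - [0,[0,0,-0.2],[0,0,0]]
    - [0,[0,0,-0.4],[0,0,0]]
    - [0,[0,0,-0.5],[0,0,0]]
    - [0,[0,0,-0.5],[0,0,0]]

```text
time: 37.95
tool_pos: [0.6142, 0.2964, 0.0427]
ee_rot: [3.14, -0.0, 1.64]
wrist_force: [-0.7, 0.3, 1.2]
width: 0.0235
```

```bash
python3 o.py
```

```text
[0.61417171 0.29640802 0.04266171] [ 3.14031480e+00 -2.31305147e-04  1.63984035e+00] [-0.69793956  0.26305483  1.1620019 ] 0.023488820133588238
```

>>> play_rows:
  rows:
    - [5,[0,0,0],[0,0,0]]
    - [5,[0,0,0],[0,0,0]]
    - [5,[0,0,0],[0,0,0]]
    - [5,[0,0,2],[0,0,0]]
    - [5,[0,0,6],[0,0,0]]
    - [5,[0,0,10],[0,0,0]]
    - [5,[-1,-3,13],[0,0,0]]
    - [7,[-2,-6,15],[0,0,0]]

```text
time: 38.62
tool_pos: [0.595, 0.2376, 0.1955]
ee_rot: [3.136, -0.002, 1.643]
wrist_force: [-0.2, -1.1, 0.2]
width: 0.0535
```

>>> play_rows:
  rows:
    - [7,[-1.5,-3.8,0],[0,0,0]]
    - [7,[-3,-7.6,0],[0,0,0]]
    - [7,[-4.5,-11.4,0],[0,0,0]]
    - [7,[-6,-15.2,0],[0,0,0]]
    - [7,[-7.5,-19,0],[0,0,0]]
    - [7,[-9,-22.8,0],[0,0,0]]
    - [7,[-10.5,-26.6,0],[0,0,0]]
    - [7,[-12,-30,0],[0,0,0]]

```text
time: 39.28
tool_pos: [0.4729, -0.0656, 0.1919]
ee_rot: [3.14, 0.001, 1.64]
wrist_force: [0.5, -0.7, 0.0]
width: 0.0699
```

>>> play_rows:
  rows:
    - [7,[-1.7,-3.5,0],[0,0,0]]
    - [7,[-3.4,-7,0],[0,0,0]]
    - [7,[-5.1,-10.5,0],[0,0,0]]
    - [7,[-6.9,-14,0],[0,0,0]]
    - [7,[-6.9,-14,0],[0,0,0]]
    - [7,[-6.9,-14,0],[0,0,0]]

```text
time: 39.78
tool_pos: [0.4041, -0.2052, 0.1918]
ee_rot: [3.141, 0.0, 1.635]
wrist_force: [-0.0, 0.5, 0.0]
width: 0.0699
```

```bash
python3 caps.py w10.png
```

```text
[ 0.40479019 -0.20399431  0.19174364] [ 3.14051722e+00 -2.75732826e-04  1.63773773e+00] 0.06997200817683291
0.55 3264 pt [ 0.404 -0.176] fit [ 0.4043 -0.1769] res [-1.6 -0.2  1.6  0.3] box [254. 132. 316. 197.]
```

Shift 0, +2.7, -15.5.

>>> play_rows:
  rows:
    - [7,[0,2.6,-1],[0,0,0]]
    - [7,[0,2.6,-4],[0,0,0]]
    - [7,[0,2.6,-8],[0,0,0]]
    - [7,[0,2.6,-12],[0,0,0]]
    - [7,[0,2.6,-14.5],[0,0,0]]
    - [7,[0,2.6,-15.5],[0,0,0]]
    - [7,[0,2.6,-15.5],[0,0,0]]
    - [7,[0,2.6,-15.5],[0,0,0]]

```text
time: 40.65
tool_pos: [0.4058, -0.1772, 0.0374]
ee_rot: [3.141, 0.0, 1.642]
wrist_force: [-0.1, -1.6, 0.3]
width: 0.0703
```

>>> play_rows:
  rows:
    - [0,[0,0,0],[0,0,0]]
    - [0,[0,0,0],[0,0,0]]
    - [0,[0,0,0],[0,0,0]]
    - [0,[0,0,0],[0,0,0]]
    - [0,[0,0,0],[0,0,0]]
    - [0,[0,0,0],[0,0,0]]
    - [0,[0,0,0],[0,0,0]]
    - [0,[0,0,0],[0,0,0]]

```text
time: 41.32
tool_pos: [0.4044, -0.1778, 0.0366]
ee_rot: [-3.141, 0.0, 1.64]
wrist_force: [-2.0, -0.9, 2.2]
width: 0.0233
```

>>> play_rows:
  rows:
    - [0,[0,0,0],[0,0,0]]
    - [0,[0,0,2],[0,0,0]]
    - [0,[0,0,5],[0,0,0]]
    - [0,[0,0,8],[0,0,0]]
    - [0,[0,0,11],[0,0,0]]
    - [0,[1.5,3,11],[0,0,0]]
    - [0,[3,6,11],[0,0,0]]
    - [0,[4.5,9,11],[0,0,0]]

```text
time: 41.98
tool_pos: [0.4498, -0.0868, 0.1458]
ee_rot: [-3.141, -0.001, 1.638]
wrist_force: [0.0, 0.2, -5.5]
width: 0.0232
```

```bash
python3 o.py
```

```text
[ 0.44981323 -0.08675424  0.14580336] [-3.14111548e+00 -7.78508256e-04  1.63758212e+00] [ 0.01794019  0.20012021 -5.50027137] 0.023170074879725066
```

>>> play_rows:
  rows:
    - [0,[1.8,3.2,0],[0,0,0]]
    - [0,[3.6,6.4,0],[0,0,0]]
    - [0,[5.4,9.6,0],[0,0,0]]
    - [0,[7.2,12.8,0],[0,0,0]]
    - [0,[9,16,0],[0,0,0]]
    - [0,[10.8,19.2,0],[0,0,0]]
    - [0,[12.6,22.4,0],[0,0,0]]
    - [0,[14.4,25.6,0],[0,0,0]]

```text
time: 42.65
tool_pos: [0.5934, 0.1701, 0.1439]
ee_rot: [-3.138, 0.0, 1.64]
wrist_force: [1.1, -0.3, -4.7]
width: 0.0233
```

>>> play_rows:
  rows:
    - [0,[1.8,3.2,0],[0,0,0]]
    - [0,[2.4,4.7,0],[0,0,0]]
    - [0,[2.4,4.7,0],[0,0,0]]
    - [0,[2.4,4.7,-2],[0,0,0]]
    - [0,[2.4,4.7,-4],[0,0,0]]
    - [0,[2.4,4.7,-6],[0,0,0]]
    - [0,[2.4,4.7,-6],[0,0,0]]
    - [0,[2.4,4.7,-6],[0,0,0]]

```text
time: 43.32
tool_pos: [0.6156, 0.2142, 0.0832]
ee_rot: [-3.135, 0.001, 1.639]
wrist_force: [0.7, 0.2, -5.7]
width: 0.0235
```

```bash
python3 caps.py w11.png
```

```text
[0.61722618 0.21459612 0.0856242 ] [-3.13944070e+00  5.32768992e-04  1.63912650e+00] 0.023409533030481697
0.88 7759 pt [0.614 0.295] fit [0.6143 0.2934] res [-0.  -0.5  0.   0.6] box [241.  69. 338. 168.]
0.86 8011 pt [0.616 0.205] fit [0.6172 0.1933] res [  9.6  12.2  -9.5 -11.4] box [231. 187. 337. 310.]
0.82 4828 pt [0.61  0.356] fit [0.611  0.3528] res [  1.3 -25.3  -1.3  30.2] box [238.   0. 344.  58.]
```

>>> play_rows:
  rows:
    - [0,[0,0.1,-1],[0,0,0]]
    - [0,[0,0.1,-2],[0,0,0]]
    - [0,[0,0.1,-3],[0,0,0]]
    - [0,[0,0.1,-3.5],[0,0,0]]
    - [0,[0,0.1,-3.9],[0,0,0]]
    - [0,[0,0.1,-4.2],[0,0,0]]
    - [0,[0,0.1,-4.2],[0,0,0]]
    - [0,[0,0.1,-4.2],[0,0,0]]

```text
time: 44.18
tool_pos: [0.618, 0.2164, 0.0446]
ee_rot: [3.141, -0.0, 1.64]
wrist_force: [-0.0, -0.4, -4.7]
width: 0.0234
```

```bash
python3 o.py
```

```text
[0.61801373 0.21637326 0.04460738] [ 3.14120821e+00 -9.14565853e-05  1.63978551e+00] [-0.01027278 -0.3771974  -4.71216423] 0.02339437733639484
```

Lower 2 mm more, release, retreat, then check.

>>> play_rows:
  rows:
    - [0,[0,0,-0.2],[0,0,0]]
    - [0,[0,0,-0.2],[0,0,0]]
    - [5,[0,0,-0.2],[0,0,0]]
    - [5,[0,0,-0.2],[0,0,0]]
    - [5,[0,0,-0.2],[0,0,0]]
    - [5,[0,0,2],[0,0,0]]
    - [5,[0,0,6],[0,0,0]]
    - [5,[0,0,10],[0,0,0]]

```text
time: 44.85
tool_pos: [0.6167, 0.216, 0.1443]
ee_rot: [-3.138, 0.001, 1.64]
wrist_force: [1.0, 0.9, 0.6]
width: 0.0496
```

>>> play_rows:
  rows:
    - [5,[-1,-2,4],[0,0,0]]
    - [5,[-2,-4,8],[0,0,0]]
    - [5,[-3,-4,11],[0,0,0]]
    - [5,[-5,-4,12],[0,0,0]]
    - [5,[-5,-4,12],[0,0,0]]
    - [5,[-5,-4,12],[0,0,0]]

```text
time: 45.35
tool_pos: [0.5682, 0.1765, 0.2668]
ee_rot: [3.136, -0.001, 1.64]
wrist_force: [-0.6, -0.2, -0.3]
width: 0.0501
```

```bash
python3 caps.py w12.png; python3 - <<'E'
from h import *
s=cam('wrist')
T=np.array([.613,.294]);y=.062;R=np.array([[np.cos(y),-np.sin(y)],[np.sin(y),np.cos(y)]])
d=silhouettes('wrist','tray')
for l in ('tray','hook_grip','clamp','rest'):
  for d in silhouettes('wrist',l)[:2]:
    m=d['mask'];r,c=np.nonzero(m); print(l,round(d['confidence'],2),m.sum(),d['point'],c.min(),c.max(),r.min(),r.max())
print(w2pix(s,[[*(T+R@np.array([a*.051,b*.124])),.022] for a,b in((-1,-1),(1,-1),(1,1),(-1,1))]).round().tolist())
O=np.array([.469,.273]);y=.08;R=np.array([[np.cos(y),-np.sin(y)],[np.sin(y),np.cos(y)]])
r=lambda x,yy,z:[*(O+R@np.array([x,yy])/1000),z/1000]
print('ball,stud,handle front/tail',w2pix(s,[r(-50,65,146),r(0,65,85),r(0,-79,48),r(0,71,48)]).round().tolist())
E
```

```text
[0.56798415 0.17639648 0.2642989 ] [3.14077896e+00 1.57499384e-05 1.64000497e+00] 0.05001615193256947
0.59 2772 pt [0.613 0.295] fit [0.6154 0.2945] res [ 0.2 -0.  -0.2  0. ] box [297.  58. 355. 118.]
0.63 2425 pt [0.618 0.217] fit [0.6195 0.2161] res [-0.4 -0.1  0.4  0.1] box [296. 123. 350. 178.]
0.93 2706 pt [0.606 0.367] fit [0.6118 0.3664] res [-0.  -6.9  0.1  7.7] box [299.   0. 359.  52.]
tray 0.86 7988 [114.9, 341.7] 285 378 0 189
hook_grip 0.78 3645 [116.4, 213.6] 192 223 34 250
clamp 0.64 2058 [29.0, 154.2] 104 210 5 55
rest 0.92 4307 [41.0, 174.7] 103 237 5 158
rest 0.28 2633 [20.8, 331.1] 302 362 0 51
[[285.0, 187.0], [363.0, 187.0], [377.0, -26.0], [287.0, -28.0]]
ball,stud,handle front/tail [[111.0, 10.0], [191.0, 27.0], [210.0, 164.0], [200.0, 29.0]]
```

>>> play_rows:
  rows:
    - [5,[-1,4,2],[0,0,0]]
    - [5,[-2,8,4],[0,0,0]]
    - [5,[-3,8,4],[0,0,0]]
    - [5,[-3,8,4],[0,0,0]]
    - [5,[-3,8,4],[0,0,0]]

```text
time: 46.27
tool_pos: [0.5377, 0.2563, 0.3048]
ee_rot: [3.14, 0.001, 1.641]
wrist_force: [0.5, -0.4, -0.4]
width: 0.0503
```

```bash
sed -i 's/z in((.036,0),(.036,.014),(.012,.075))/z in((.036,.006),(.036,.02),(.012,.081))/' caps.py; python3 caps.py w13.png; python3 - <<'E'
from h import *
s=cam('wrist')
O=np.array([.469,.273]);y=.08;R=np.array([[np.cos(y),-np.sin(y)],[np.sin(y),np.cos(y)]])
r=lambda x,yy,z:[*(O+R@np.array([x,yy])/1000),z/1000]
print('ball,stud,tail',w2pix(s,[r(-50,65,146),r(0,65,85),r(0,71,48)]).round().tolist())
for l in ('tray','clamp'):
  for d in silhouettes('wrist',l)[:1]:
    m=d['mask'];rr,c=np.nonzero(m); print(l,round(d['confidence'],2),c.min(),c.max(),rr.min(),rr.max())
hsv=cv2.cvtColor(s['pixels'],cv2.COLOR_RGB2HSV); m=((hsv[...,0]<4)|(hsv[...,0]>176))&(hsv[...,1]>230)&(hsv[...,2]>150)
rr,c=np.nonzero(m); print('red',m.sum(),c.min(),c.max(),rr.min(),rr.max())
d=silhouettes('wrist','hook_grip')[0]; rr,c=np.nonzero(d['mask']); p=pix2w(s,np.c_[c,rr],.048)*1000
sel=(p[:,1]>215)&(p[:,1]<310); q=np.polyfit(p[sel,1],p[sel,0],1); print('handle',d['confidence'],'slope',q[0],'x at y=253',np.polyval(q,253),'y range',p[:,1].min(),p[:,1].max())
E
```

```text
[0.53788905 0.25551808 0.30386139] [-3.14126607e+00  1.20950056e-03  1.63946167e+00] 0.0496717600194389
0.97 2089 pt [0.614 0.295] fit [0.615 0.294] res [-0.8 -0.2  0.7  0.2] box [314. 125. 364. 176.]
0.87 1810 pt [0.619 0.221] fit [0.6181 0.217 ] res [-0.6 -1.2  0.6  1.3] box [311. 179. 359. 225.]
0.56 3665 pt [0.732 0.252] fit [0.7414 0.2524] res [  6.8  14.3  -6.  -15.5] box [387. 146. 455. 225.]
0.57 2224 pt [0.606 0.37 ] fit [0.6101 0.3729] res [-2.  -0.8  2.   0.9] box [317.  65. 367. 119.]
0.48 2793 pt [0.47  0.238] fit [0.4709 0.1741] res [-11.3  92.8  11.8 -85.4] box [223. 106. 248. 333.]
ball,stud,tail [[165.0, 111.0], [225.0, 110.0], [230.0, 105.0]]
tray 0.68 301 383 55 233
clamp 0.87 159 239 105 122
red 159 158 183 105 120
handle 0.74 slope -0.08775283421798938 x at y=253 473.0324644005386 y range 2.6512882078016387 345.0242390531366
```

```bash
python3 -c "
from bench import *
print(get_obs()['wrist_force'],get_obs()['time']); print(close_job())"
```

```text
[-0.65450851  0.02205522 -0.25514416] 46.6667
the job is handed in; nothing more can be done
None
```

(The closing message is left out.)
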